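Spin-test the trolley casters and reject the binders

TASK

The four casters of the instrument trolley stand wheel-up on the bench: spin every wheel on its axle, by at least an eighth of a turn, to find out which coast freely and which bind and stop dead. Stand every caster that binds in the aluminium reject tray, flat on its plate with the wheel up, and leave the good ones standing where they are. Do not drop or tip a caster, and leave the other things on the bench alone.

Things in the scene. Friction and masses are not known exactly. Their poses are not given: they have to be found in the camera images.
- caster_a: Caster (about 0.43 kg, loose) upside down on its plate, wheel on top. Origin: centre of the plate's underside; z up, y along the axle, x the way the tread runs. Plate 76 (x) x 64 (y) x 5 mm; head 48 mm across to z 19; crown to z 23; two fork cheeks 30 mm wide (x), outer faces 40 mm apart (y), z 23 to 77; axle at z 65; wheel 75 mm diameter, 26 mm wide, top at z 102.5 mm. Which ones bind is unknown.
- wheel_a (a joint): Turn of caster_a's wheel about its axle, rad, unlimited, starting within 0.15 of zero; grows when the wheel's top moves to the caster's +x. A good wheel has almost no drag and, stroked on top at about 0.2 m/s, coasts on for a second or more. A binding wheel can be turned (0.5 to 0.8 N at the tread) but stops dead when let go.
- caster_b: Caster looking the same as caster_a, same size and axes. Any caster may be lifted by the flat outer faces of its fork cheeks (40 mm apart) or by the wheel; the upper part of the wheel is clear of the fork.
- wheel_b (a joint): Turn of caster_b's wheel about its axle, rad, unlimited, starting within 0.15 of zero; grows when the wheel's top moves to the caster's +x. A good wheel has almost no drag and, stroked on top at about 0.2 m/s, coasts on for a second or more. A binding wheel can be turned (0.5 to 0.8 N at the tread) but stops dead when let go.
- caster_c: Caster looking the same as caster_a, same size and axes. White spokes and one pale seam across the tread show each wheel turning; the swivel head is rigid.
- wheel_c (a joint): Turn of caster_c's wheel about its axle, rad, unlimited, starting within 0.15 of zero; grows when the wheel's top moves to the caster's +x. A good wheel has almost no drag and, stroked on top at about 0.2 m/s, coasts on for a second or more. A binding wheel can be turned (0.5 to 0.8 N at the tread) but stops dead when let go.
- caster_d: Caster looking the same as caster_a, same size and axes.
- wheel_d (a joint): Turn of caster_d's wheel about its axle, rad, unlimited, starting within 0.15 of zero; grows when the wheel's top moves to the caster's +x. A good wheel has almost no drag and, stroked on top at about 0.2 m/s, coasts on for a second or more. A binding wheel can be turned (0.5 to 0.8 N at the tread) but stops dead when let go.
- tray: Reject tray: open aluminium tray fixed to the table, 250 (x) by 190 (y) by 35 mm high, walls and floor 5 mm thick, empty. Origin: centre of its underside; x along the long side. Two casters fit side by side along x, 60 mm either side of the centre.
- jar: Small closed jar, 36 mm across, 50 mm high; a bystander, to be left alone. Origin: centre of its underside.
- dish: Glass dish, 60 mm across, 14 mm high; a bystander, to be left alone. Origin: centre of its underside.
- objective: Steel objective barrel, 30 mm across, 45 mm high, standing; a bystander, to be left alone. Origin: centre of its underside.
- slide_box: White slide box, 90 by 35 by 30 mm; a bystander, to be left alone. Origin: centre of its underside.
- wrench: Wrench, 150 mm long, lying along its x; a bystander, to be left alone. Origin: on its long axis at the underside.
- driver: Screwdriver, 170 mm long, lying along its x; a bystander, to be left alone. Origin: on its long axis at the underside.
- wash_bottle: White bottle, 64 mm across, 150 mm high; a bystander, to be left alone. Origin: centre of its underside.

How it is judged:
By the outcome, as a careful person would: the job done as asked, in the order asked, and still so for the second after the job is handed in, with the robot touching nothing.
It also fails if it takes over 72 s, if anything falls off the work surface, if the arm or the gripper's body presses on something with over 40 N, if the wrist force passes 120 N, or if a joint passes its speed limit or range.

ROBOT

A 7-joint arm with a two-finger parallel gripper is mounted at the origin on the work surface. World frame = base frame: x ahead of the robot, y to its left, z up, the work surface at z = 0. Lengths are in m, angles in rad, forces in N, time in s.
With the tool pointing down it reaches from about 0.425 to 0.875 m from the base axis. Payload 4.7 kg.
Tool frame: the origin (TCP) lies at the very end of the fingers, on their centre line; the grasp point (between the pads) lies 19 mm behind it; z points along the fingers, y is the line along which they close (so a half turn about z gives the same grasp; the last joint's range is limited). The gripper opens to 87 mm and grips with 3 to 60 N. Pads are 19 mm wide; open, the fingers measure 117 mm over their backs; the gripper's body (75 mm by 190 mm) begins 51 mm behind the grasp point.
Start: joints at [-1.288, 0.321, -0.07, 1.45, 0.023, 1.371, -0.057], TCP at [0.173, 0.627, 0.223] pointing down, gripper open.
Joint ranges: [-2.86, 2.86], [-0.3, 2.09], [-1.38, 1.24], [0.06, 2.45], [-1.56, 4.7], [0.09, 2.05], [-2.69, 2.69]. Speed limits (rad/s): [2.57, 2.57, 3.14, 3.14, 3.14, 3.14, 3.14].

INTERFACE

Orientations are given as a rotation vector (axis times angle).
In Python, from bench import ctrl, vision gives the robot as it stands.
- The arm moves only by the tool jog_arm, never from a script. Its argument "increments" is a list of rows, each an object of numbers: "tx", "ty", "tz": the shift along the tool's x, y, z in mm; "wx", "wy", "wz": the turn, a rotation vector about the tool's x, y, z in rad; "gripper": the opening, from 0 (shut) to 1 (fully open). In form: [{"tx": .., "ty": .., "tz": .., "wx": .., "wy": .., "wz": .., "gripper": ..}, ...]. A call has exactly 5 rows; each row is the pose to reach, as a shift and turn from the pose commanded when the call began, along the tool's axes at that moment; what a row does not reach only later rows make up. A row lasts 1/12 s, in which the tool goes at most 41.7 mm and 7.16 degrees, less where a joint would pass 70% of its speed; a pose out of reach is approached as far as the arm can. A call with a gripper value outside its range is refused whole. The fingers move at their own pace and stop on an object; "grip_force" is the grip in N (left out, the last holds). Time passes only in rows, so rows that repeat a pose let the fingers close, or fill a call up. It gives the time, the measured TCP pose, the force, the opening and the grip force at its end, in the units of the state.
- ctrl.get_state(): the state, without advancing time (a new reading comes with each control period).
- vision.get_image(name): name is "scene" or "side" or "wrist"; returns a dict with "color" (480x640x3 uint8, blue, green, red), "fx", "fy", "cx", "cy" (pixels), "k1" (the pictures are not rectified: a ray, as slopes to the right and down, at radius r is drawn at 1 + k1 r^2 times it, then the intrinsics apply), "extrinsics" (4x4, takes a point from world to camera coordinates). Camera axes: x right, y down, z forward; pixel columns grow to the right and rows downward; lengths in m; the calibration is good to about 2 mm. A picture is of the moment at which its call begins. There is no depth.
- ctrl.close_job(): hands the job in; it is judged then, once.
Trained networks look in the newest picture that a camera, given by its name, has taken for a name from the list of things; names that differ only in an ending like _2 or _b are one class to them, and where a whole thing is asked for, a point or a joint stands for the part that bears it (a point fixed in the world has none). Each returns a list of dicts, best first, with "conf" (0 to 1); they miss things now and then, are a little off and sometimes report something else, mostly with a low value. They report only what shows in the picture. A call takes as long as a camera call.
- vision.spot_in(camera, thing): "bbox" ([left, top, right, bottom] in pixels, round what is visible of it).
The state is a dict: "time": time; "joint_positions": joint angles; "qd": joint speeds; "joint_torque": joint torques, N m; "position": TCP position; "tool_rot": TCP orientation; "ft_force": force on the tool from outside, world axes, zero at the start; "torque": the same for the moment, N m; "grip_width": opening from 0.0 (shut) to 1.0 (fully open); "grip_force": force on a finger pad.
Only numpy, scipy, OpenCV 4.12 (cv2) and the standard library are available. Lean on these libraries where they do the work, as an engineer would, in place of code of your own. Each camera call takes 0.05 s, during which the arm holds its last target. There are 200 camera calls.

## Working session

There is one attempt and no reset: what is moved stays moved. The work goes in short steps, Python scripts to look and compute and a tool call to move; the robot and the scene stay as the last step left them, time stands still between calls to the robot, and variables do not carry over. Pictures are saved under pics/ and viewed, at most 10 in all, crops included, and the job is handed in when it is done.

Besides the shell and the picture viewer there is one more tool, called after ">>>" as name(argument=value, ...), one argument or row to a line, values as JSON. jog_arm: Moves the arm, as the interface text tells. Its arguments: {"type":"object","properties":{"increments":{"type":"array"},"grip_force":{"type":"number"}},"required":["increments"]}

```bash
mkdir -p pics; ls
cat > h.py <<'E'
import numpy as np, cv2
from bench import ctrl, vision
from scipy.spatial.transform import Rotation as R
E
python3 - <<'E'
from h import *
s=ctrl.get_state(); print({k:np.round(v,3).tolist() for k,v in s.items()})
for n in ("scene","side"):
    im=vision.get_image(n); cv2.imwrite(f"pics/{n}0.png",im["color"])
    np.savez(f"{n}0.npz",**im)
    print(n,im["fx"],im["cx"],im["cy"],im["k1"],np.round(im["extrinsics"],3).tolist())
    for t in ("caster_a","wheel_a","tray"): print(t,[(np.round(d["bbox"]).tolist(),round(d["conf"],2)) for d in vision.spot_in(n,t)])
E
```

```text
pics
{'time': 0.0, 'joint_positions': [-1.288, 0.322, -0.07, 1.452, 0.023, 1.371, -0.057], 'qd': [0.001, -0.001, -0.001, -0.002, 0.001, -0.002, 0.001], 'joint_torque': [-0.0, -49.13, -0.404, -31.253, -0.064, 0.044, 0.0], 'position': [0.172, 0.626, 0.221], 'tool_rot': [-0.421, -3.113, 0.003], 'ft_force': [-0.557, 0.383, 0.312], 'torque': [0.008, -0.019, -0.013], 'grip_force': 0.0, 'grip_width': 1.001}
scene 486.67398389868515 315.9152411045959 242.27527413944136 -0.11664848460294357 [[0.447, 0.894, 0.012, -0.316], [0.685, -0.334, -0.647, -0.343], [-0.575, 0.298, -0.762, 1.655], [0.0, 0.0, 0.0, 1.0]]
caster_a [([212.0, 270.0, 247.0, 311.0], 0.91), ([275.0, 267.0, 308.0, 311.0], 0.84), ([179.0, 241.0, 211.0, 284.0], 0.7), ([234.0, 225.0, 265.0, 269.0], 0.59), ([285.0, 231.0, 301.0, 250.0], 0.2)]
wheel_a [([275.0, 264.0, 304.0, 295.0], 0.92), ([234.0, 228.0, 260.0, 257.0], 0.87), ([184.0, 242.0, 195.0, 270.0], 0.87), ([210.0, 269.0, 237.0, 295.0], 0.64)]
tray [([332.0, 179.0, 433.0, 263.0], 0.74), ([406.0, 152.0, 433.0, 194.0], 0.41)]
side 444.0923992603951 323.22129498657597 240.92688470955488 -0.017614306535083255 [[0.826, -0.563, 0.004, -0.472], [-0.358, -0.531, -0.768, 0.299], [0.434, 0.633, -0.641, 0.696], [0.0, 0.0, 0.0, 1.0]]
caster_a [([337.0, 355.0, 394.0, 421.0], 0.74), ([303.0, 288.0, 354.0, 349.0], 0.66), ([343.0, 353.0, 392.0, 398.0], 0.63), ([376.0, 296.0, 425.0, 362.0], 0.58), ([350.0, 240.0, 392.0, 298.0], 0.56)]
wheel_a [([343.0, 351.0, 394.0, 397.0], 0.84), ([388.0, 295.0, 418.0, 341.0], 0.72), ([310.0, 284.0, 340.0, 327.0], 0.62), ([362.0, 242.0, 388.0, 277.0], 0.58)]
tray [([190.0, 179.0, 314.0, 255.0], 0.97)]
```

View pics/scene0.png

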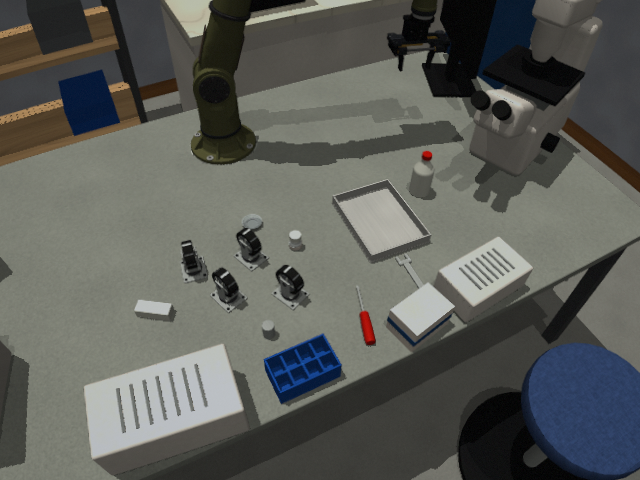

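View pics/side0.png

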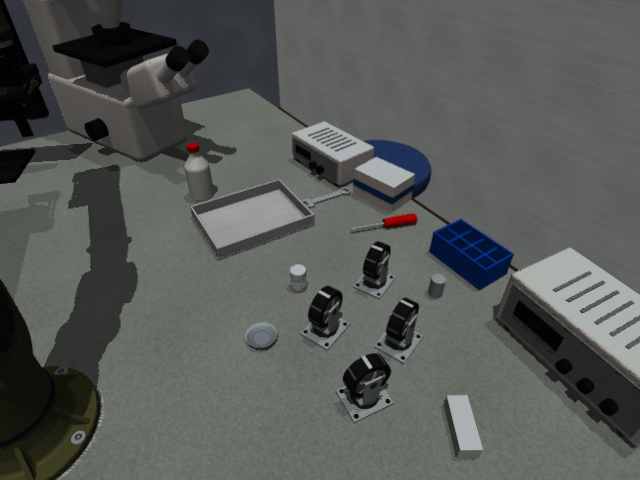

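The scene view shows four casters at about (289,285), (247,247), (190,258) and (225,288), and the tray around (382,220). In the side view they are at (375,268), (325,315), (366,385) and (402,328), in the same order. Next I'll triangulate the wheels and get enlarged crops for the yaw.

```bash
cat >> h.py <<'E'
def ray(im,uv):
    K=np.array([[im["fx"],0,im["cx"]],[0,im["fy"],im["cy"]],[0,0,1]],float)
    p=cv2.undistortPoints(np.array([[uv]],float),K,np.array([float(im["k1"]),0,0,0]))[0,0]
    E=np.array(im["extrinsics"]); Rm=E[:3,:3]
    d=Rm.T@np.array([p[0],p[1],1]); return -Rm.T@E[:3,3], d
def onz(im,uv,z):
    c,d=ray(im,uv); return (c+d*(z-c[2])/d[2])[:2]
def proj(im,P):
    E=np.array(im["extrinsics"]); K=np.array([[im["fx"],0,im["cx"]],[0,im["fy"],im["cy"]],[0,0,1]],float)
    return cv2.projectPoints(np.array(P,float).reshape(-1,3),cv2.Rodrigues(E[:3,:3])[0],E[:3,3],K,np.array([float(im["k1"]),0,0,0]))[0][:,0]
E
python3 - <<'E'
from h import *
A=dict(np.load("scene0.npz")); B=dict(np.load("side0.npz"))
for n,a,b in (("1",(289.5,279.5),(375,259.5)),("2",(247,242.5),(325,305.5)),("3",(189.5,256),(368.5,374)),("4",(223.5,282),(403,318))):
    print(n,onz(A,a,.065).round(3),onz(B,b,.065).round(3))
for p in ((333,197),(388,181),(430,235),(376,258)): print("tray",onz(A,p,.035).round(3))
for p in ((193,213),(280,182),(313,212),(219,245)): print("trayB",onz(B,p,.035).round(3))
print("jar",onz(A,(295,240),.025),onz(B,(298,278),.025));print("obj",onz(A,(268,328),.02),onz(B,(437,286),.02))
print("bottle",onz(A,(422,185),.05))
a=cv2.resize(A["color"][222:318,170:312],None,fx=2.8,fy=2.8,interpolation=2)
b=cv2.resize(B["color"][235:425,295:427],None,fx=3,fy=3,interpolation=2)
c=np.zeros((570,a.shape[1]+396,3),np.uint8); c[:a.shape[0],:a.shape[1]]=a; c[:570,a.shape[1]:]=b[:570]
print(c.shape,a.shape); cv2.imwrite("pics/crop.png",c)
E
```

```text
1 [ 0.669 -0.055] [ 0.665 -0.051]
2 [ 0.511 -0.106] [ 0.509 -0.097]
3 [ 0.488 -0.257] [ 0.484 -0.255]
4 [ 0.605 -0.205] [ 0.607 -0.2  ]
tray [0.432 0.194]
tray [0.444 0.379]
tray [0.683 0.367]
tray [0.686 0.189]
trayB [0.427 0.353]
trayB [0.673 0.356]
trayB [0.672 0.192]
trayB [0.43  0.205]
jar [0.52711524 0.02547574] [0.52579073 0.0266248 ]
obj [ 0.74753719 -0.14914562] [ 0.75372855 -0.149665  ]
bottle [0.51618009 0.45213419]
(570, 794, 3) (269, 398, 3)
```

View pics/crop.png

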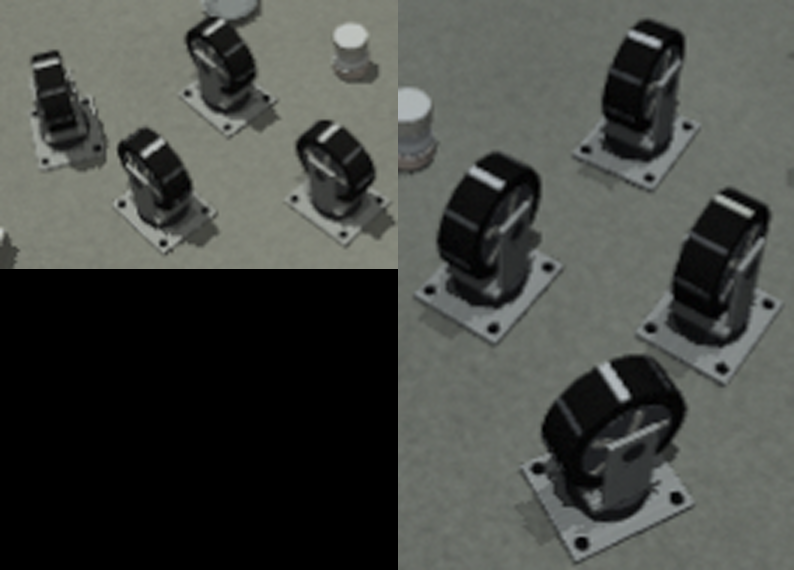

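The crops show plate corners clearly in both views, with the pale seam near the top of each wheel. I'll turn the corners into centres and yaws.

Run:
```python
from h import *
A=dict(np.load("scene0.npz")); B=dict(np.load("side0.npz"))
S={1:[(575,155),(651,187),(700,125)],2:[(414,292),(495,341),(562,263)],4:[(637,329),(725,382),(782,303)],3:[(521,467),(577,560),(694,505)]}
T={1:[(286,200),(343,243),(388,200)],2:[(180,97),(228,135),(277,100)],4:[(115,205),(166,250),(217,212)],3:[(32,125),(41,166),(104,150)]}
for nm,D,im,f in (("side",S,B,lambda p:((p[0]-398)/3+295,p[1]/3+235)),("scene",T,A,lambda p:(p[0]/2.8+170,p[1]/2.8+222))):
  for k in D:
    l,m,r=[onz(im,f(p),.004) for p in D[k]]
    e1,e2=m-l,r-m
    print(nm,k,"c",((l+r)/2).round(3),"len",np.round([np.linalg.norm(e1),np.linalg.norm(e2)],3),"ang",np.degrees([np.arctan2(e1[1],e1[0]),np.arctan2(e2[1],e2[0])]).round(1))
```

```text
side 1 c [ 0.667 -0.056] len [0.059 0.073] ang [-65.2  21.5]
side 2 c [ 0.509 -0.099] len [0.063 0.075] ang [-70.5  20.2]
side 4 c [ 0.606 -0.201] len [0.062 0.073] ang [-72.4  18.8]
side 3 c [ 0.48  -0.257] len [0.062 0.073] ang [-96.9  -8.5]
scene 1 c [ 0.67  -0.055] len [0.071 0.062] ang [ 22.8 113.1]
scene 2 c [ 0.515 -0.1  ] len [0.069 0.062] ang [ 21.4 107.8]
scene 4 c [ 0.61 -0.2 ] len [0.071 0.059] ang [ 21.1 107.9]
scene 3 c [ 0.491 -0.257] len [0.051 0.06 ] ang [-7.  82.3]
```

```bash
cat >> h.py <<'E'
def plan(*wps,step=.2,turn=.6):
    """wps: (x,y,z,yaw_deg of tool y). Prints the last row of each call (mm, rad)."""
    s=ctrl.get_state(); p=np.array(s["position"]); r=R.from_rotvec(s["tool_rot"])
    print("t",round(s["time"],2),"p",p.round(4),"F",np.round(s["ft_force"],2),"grip",round(s["grip_width"],3),round(s["grip_force"],1),"tilt",r.as_matrix()[:,2].round(3),"yaw",np.degrees(np.arctan2(*r.as_matrix()[[1,0],1])).round(1))
    for x,y,z,yaw in wps:
        c=np.cos(np.radians(yaw));sn=np.sin(np.radians(yaw))
        T=np.array([[sn,c,0],[-c,sn,0],[0,0,-1.]])
        if T[:,1]@r.as_matrix()[:,1]<0: T[:,:2]*=-1
        d=np.array([x,y,z])-p; rv=(R.from_matrix(T)*r.inv()).as_rotvec()
        n=max(1,int(np.ceil(max(np.linalg.norm(d)/step,np.linalg.norm(rv)/turn))))
        for i in range(n):
            w=r.inv().apply(rv/n); 
            print("  t",np.round(r.inv().apply(d/n)*1000,1),"w",w.round(3),"| row:",np.round(r.inv().apply(d/n)*200,1),(w/5).round(4))
            r=R.from_rotvec(rv/n)*r; p=p+d/n
E
python3 -c "
from h import *
plan((.5,.35,.25,50),(.654,-.061,.16,22.5))"
```

```text
t 0.4 p [0.1726 0.6266 0.2224] F [0.2  0.15 0.46] grip 1.0 0.0 tilt [-0. -0. -1.] yaw 74.6Traceback (most recent call last):
  File "<string>", line 3, in <module>
    plan((.5,.35,.25,50),(.654,-.061,.16,22.5))
    ~~~~^^^^^^^^^^^^^^^^^^^^^^^^^^^^^^^^^^^^^^^
  File "h.py", line 22, in plan
    d=np.array([x,y,z])-p; rv=(R.from_matrix(T)*r.inv()).as_rotvec()
                               ~~~~~~~~~~~~~^^^
  File "scipy/spatial/transform/_rotation.pyx", line 1143, in scipy.spatial.transform._rotation.Rotation.from_matrix
ValueError: Non-positive determinant (left-handed or null coordinate frame) in rotation matrix 0: [[ 0.76604444  0.64278761  0.        ]
 [-0.64278761  0.76604444  0.        ]
 [ 0.          0.         -1.        ]].
```

```bash
sed -i 's/T=np.array(.*/T=np.array([[-sn,c,0],[c,sn,0],[0,0,-1.]])/' h.py
python3 -c "
from h import *
plan((.5,.35,.25,50),(.654,-.061,.16,22.5))"
```

```text
t 0.4 p [0.1726 0.6266 0.2224] F [0.2  0.15 0.46] grip 1.0 0.0 tilt [-0. -0. -1.] yaw 74.6
  t [-129.7  -59.9   -9.2] w [-0.     0.     0.143] | row: [-25.9 -12.   -1.8] [-0.      0.      0.0286]
  t [-136.9  -40.8   -9.2] w [-0.     0.     0.143] | row: [-27.4  -8.2  -1.8] [-0.      0.      0.0286]
  t [-141.3  -20.9   -9.2] w [-0.     0.     0.143] | row: [-28.3  -4.2  -1.8] [-0.      0.      0.0286]
  t [-127.4  -72.    30. ] w [ 0.   -0.    0.16] | row: [-25.5 -14.4   6. ] [ 0.    -0.     0.032]
  t [-137.2  -50.7   30. ] w [ 0.   -0.    0.16] | row: [-27.4 -10.1   6. ] [ 0.    -0.     0.032]
  t [-143.6  -28.2   30. ] w [ 0.   -0.    0.16] | row: [-28.7  -5.6   6. ] [ 0.    -0.     0.032]
```

>>> jog_arm(
  increments=[
    {"tx": -26, "ty": -12, "tz": -2, "wz": 0.029, "gripper": 0.1},
    {"tx": -52, "ty": -24, "tz": -4, "wz": 0.057, "gripper": 0.1},
    {"tx": -78, "ty": -36, "tz": -6, "wz": 0.086, "gripper": 0.1},
    {"tx": -104, "ty": -48, "tz": -8, "wz": 0.114, "gripper": 0.1},
    {"tx": -130, "ty": -60, "tz": -9, "wz": 0.143, "gripper": 0.1},
  ],
)

```text
validation failed for argument at $.in...
```

>>> jog_arm(
  increments=[
    {"tx": -27, "ty": -8, "tz": -2, "wz": 0.029, "gripper": 0.1},
    {"tx": -55, "ty": -16, "tz": -4, "wz": 0.057, "gripper": 0.1},
    {"tx": -82, "ty": -24, "tz": -6, "wz": 0.086, "gripper": 0.1},
    {"tx": -110, "ty": -33, "tz": -8, "wz": 0.114, "gripper": 0.1},
    {"tx": -137, "ty": -41, "tz": -9, "wz": 0.143, "gripper": 0.1},
  ],
)

```text
validation failed for argument at $.in...
```

>>> jog_arm(
  increments=[
    {"tx": -28, "ty": -4, "tz": -2, "wz": 0.029, "gripper": 0.1},
    {"tx": -56, "ty": -8, "tz": -4, "wz": 0.057, "gripper": 0.1},
    {"tx": -85, "ty": -12, "tz": -6, "wz": 0.086, "gripper": 0.1},
    {"tx": -113, "ty": -17, "tz": -8, "wz": 0.114, "gripper": 0.1},
    {"tx": -141, "ty": -21, "tz": -9, "wz": 0.143, "gripper": 0.1},
  ],
)

```text
validation failed for argument at $.in...
```

>>> jog_arm(
  increments=[
    {"tx": -25, "ty": -14, "tz": 6, "wz": 0.032, "gripper": 0.1},
    {"tx": -51, "ty": -29, "tz": 12, "wz": 0.064, "gripper": 0.1},
    {"tx": -76, "ty": -43, "tz": 18, "wz": 0.096, "gripper": 0.1},
    {"tx": -102, "ty": -58, "tz": 24, "wz": 0.128, "gripper": 0.1},
    {"tx": -127, "ty": -72, "tz": 30, "wz": 0.16, "gripper": 0.1},
  ],
)

```text
validation failed for argument at $.in...
```

>>> jog_arm(
  increments=[
    {"tx": -27, "ty": -10, "tz": 6, "wz": 0.032, "gripper": 0.1},
    {"tx": -55, "ty": -20, "tz": 12, "wz": 0.064, "gripper": 0.1},
    {"tx": -82, "ty": -30, "tz": 18, "wz": 0.096, "gripper": 0.1},
    {"tx": -110, "ty": -41, "tz": 24, "wz": 0.128, "gripper": 0.1},
    {"tx": -137, "ty": -51, "tz": 30, "wz": 0.16, "gripper": 0.1},
  ],
)

```text
validation failed for argument at $.in...
```

>>> jog_arm(
  increments=[
    {"tx": -29, "ty": -6, "tz": 6, "wz": 0.032, "gripper": 0.1},
    {"tx": -57, "ty": -11, "tz": 12, "wz": 0.064, "gripper": 0.1},
    {"tx": -86, "ty": -17, "tz": 18, "wz": 0.096, "gripper": 0.1},
    {"tx": -115, "ty": -23, "tz": 24, "wz": 0.128, "gripper": 0.1},
    {"tx": -144, "ty": -28, "tz": 30, "wz": 0.16, "gripper": 0.1},
  ],
)

```text
validation failed for argument at $.in...
```

```bash
python3 -c "
from h import *
im=vision.get_image('wrist'); np.savez('w1.npz',**im); cv2.imwrite('pics/w1.png',im['color'])
plan((.654,-.061,.11,22.5))"
```

```text
t 0.45 p [0.1726 0.6266 0.2225] F [ 0.79  0.94 -0.57] grip 0.999 0.0 tilt [ 0. -0. -1.] yaw 74.6
  t [-129.3 -107.    22.5] w [-0.     0.     0.182] | row: [-25.9 -21.4   4.5] [-0.      0.      0.0364]
  t [-146.6  -81.9   22.5] w [-0.     0.     0.182] | row: [-29.3 -16.4   4.5] [-0.      0.      0.0364]
  t [-158.9  -54.    22.5] w [-0.     0.     0.182] | row: [-31.8 -10.8   4.5] [-0.      0.      0.0364]
  t [-166.1  -24.4   22.5] w [-0.     0.     0.182] | row: [-33.2  -4.9   4.5] [-0.      0.      0.0364]
  t [-167.8    6.1   22.5] w [-0.     0.     0.182] | row: [-33.6   1.2   4.5] [-0.      0.      0.0364]
```

View pics/w1.png

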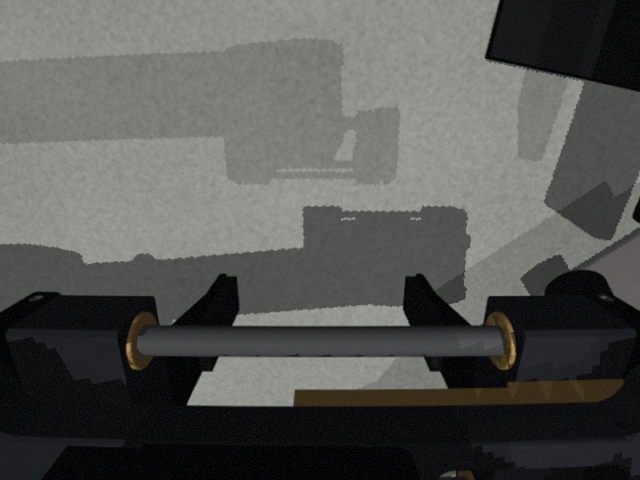

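The wrist view shows the fingers at about (220,290) and (420,290), over the bench at the start pose. All six moves were refused, and the missing wx/wy is the likely reason, so I'll fill every field.

>>> jog_arm(
  increments=[
    {"tx": -26, "ty": -12, "tz": -2, "wx": 0, "wy": 0, "wz": 0.029, "gripper": 0.1},
    {"tx": -52, "ty": -24, "tz": -4, "wx": 0, "wy": 0, "wz": 0.057, "gripper": 0.1},
    {"tx": -78, "ty": -36, "tz": -6, "wx": 0, "wy": 0, "wz": 0.086, "gripper": 0.1},
    {"tx": -104, "ty": -48, "tz": -8, "wx": 0, "wy": 0, "wz": 0.114, "gripper": 0.1},
    {"tx": -130, "ty": -60, "tz": -9, "wx": 0, "wy": 0, "wz": 0.143, "gripper": 0.1},
  ],
  grip_force=15,
)

```text
time: 0.87
position: [0.283, 0.5335, 0.232]
tool_rot: [0.644, 3.075, 0.001]
ft_force: [0.8, -0.2, -0.1]
grip_width: 0.708
grip_force: 0.0
```

>>> jog_arm(
  increments=[
    {"tx": -27, "ty": -8, "tz": -2, "wx": 0, "wy": 0, "wz": 0.029, "gripper": 0.1},
    {"tx": -55, "ty": -16, "tz": -4, "wx": 0, "wy": 0, "wz": 0.057, "gripper": 0.1},
    {"tx": -82, "ty": -24, "tz": -6, "wx": 0, "wy": 0, "wz": 0.086, "gripper": 0.1},
    {"tx": -110, "ty": -33, "tz": -8, "wx": 0, "wy": 0, "wz": 0.114, "gripper": 0.1},
    {"tx": -137, "ty": -41, "tz": -9, "wx": 0, "wy": 0, "wz": 0.143, "gripper": 0.1},
  ],
)

```text
time: 1.28
position: [0.3923, 0.4408, 0.2411]
tool_rot: [0.863, 3.02, 0.001]
ft_force: [0.5, -0.1, -0.5]
grip_width: 0.327
grip_force: 0.0
```

>>> jog_arm(
  increments=[
    {"tx": -28, "ty": -4, "tz": -2, "wx": 0, "wy": 0, "wz": 0.029, "gripper": 0.1},
    {"tx": -56, "ty": -8, "tz": -4, "wx": 0, "wy": 0, "wz": 0.057, "gripper": 0.1},
    {"tx": -85, "ty": -12, "tz": -6, "wx": 0, "wy": 0, "wz": 0.086, "gripper": 0.1},
    {"tx": -113, "ty": -17, "tz": -8, "wx": 0, "wy": 0, "wz": 0.114, "gripper": 0.1},
    {"tx": -141, "ty": -21, "tz": -9, "wx": 0, "wy": 0, "wz": 0.143, "gripper": 0.1},
  ],
)

```text
time: 1.7
position: [0.501, 0.3487, 0.2501]
tool_rot: [1.076, 2.951, 0.001]
ft_force: [0.3, 2.1, 0.8]
grip_width: 0.112
grip_force: 0.0
```

>>> jog_arm(
  increments=[
    {"tx": -25, "ty": -14, "tz": 6, "wx": 0, "wy": 0, "wz": 0.032, "gripper": 0.1},
    {"tx": -51, "ty": -29, "tz": 12, "wx": 0, "wy": 0, "wz": 0.064, "gripper": 0.1},
    {"tx": -76, "ty": -43, "tz": 18, "wx": 0, "wy": 0, "wz": 0.096, "gripper": 0.1},
    {"tx": -102, "ty": -58, "tz": 24, "wx": 0, "wy": 0, "wz": 0.128, "gripper": 0.1},
    {"tx": -127, "ty": -72, "tz": 30, "wx": 0, "wy": 0, "wz": 0.16, "gripper": 0.1},
  ],
)

```text
time: 2.12
position: [0.5514, 0.2114, 0.2195]
tool_rot: [1.309, 2.856, 0.001]
ft_force: [0.7, 0.4, 0.1]
grip_width: 0.097
grip_force: 0.0
```

>>> jog_arm(
  increments=[
    {"tx": -27, "ty": -10, "tz": 6, "wx": 0, "wy": 0, "wz": 0.032, "gripper": 0.1},
    {"tx": -55, "ty": -20, "tz": 12, "wx": 0, "wy": 0, "wz": 0.064, "gripper": 0.1},
    {"tx": -82, "ty": -30, "tz": 18, "wx": 0, "wy": 0, "wz": 0.096, "gripper": 0.1},
    {"tx": -110, "ty": -41, "tz": 24, "wx": 0, "wy": 0, "wz": 0.128, "gripper": 0.1},
    {"tx": -137, "ty": -51, "tz": 30, "wx": 0, "wy": 0, "wz": 0.16, "gripper": 0.1},
  ],
)

```text
time: 2.53
position: [0.6024, 0.0745, 0.1895]
tool_rot: [1.533, 2.742, 0.001]
ft_force: [-0.3, 0.4, -0.4]
grip_width: 0.098
grip_force: 0.0
```

>>> jog_arm(
  increments=[
    {"tx": -29, "ty": -6, "tz": 6, "wx": 0, "wy": 0, "wz": 0.032, "gripper": 0.1},
    {"tx": -57, "ty": -11, "tz": 12, "wx": 0, "wy": 0, "wz": 0.064, "gripper": 0.1},
    {"tx": -86, "ty": -17, "tz": 18, "wx": 0, "wy": 0, "wz": 0.096, "gripper": 0.1},
    {"tx": -115, "ty": -23, "tz": 24, "wx": 0, "wy": 0, "wz": 0.128, "gripper": 0.1},
    {"tx": -144, "ty": -28, "tz": 30, "wx": 0, "wy": 0, "wz": 0.16, "gripper": 0.1},
  ],
)

```text
time: 2.95
position: [0.6542, -0.0626, 0.1595]
tool_rot: [1.747, 2.611, 0.0]
ft_force: [0.8, 0.1, 0.9]
grip_width: 0.1
grip_force: 0.0
```

```bash
python3 -c "
from h import *
im=vision.get_image('wrist'); np.savez('w1.npz',**im); cv2.imwrite('pics/w1b.png',im['color'])
plan((.654,-.061,.11,22.5))"
```

```text
t 3.0 p [ 0.6546 -0.071   0.1582] F [ 0.29 -4.22  0.7 ] grip 0.096 0.0 tilt [ 0.    -0.006 -1.   ] yaw 21.9
  t [ 9.7  3.3 48.1] w [-0.002  0.006 -0.01 ] | row: [1.9 0.7 9.6] [-0.0004  0.0012 -0.002 ]
```

View pics/w1b.png

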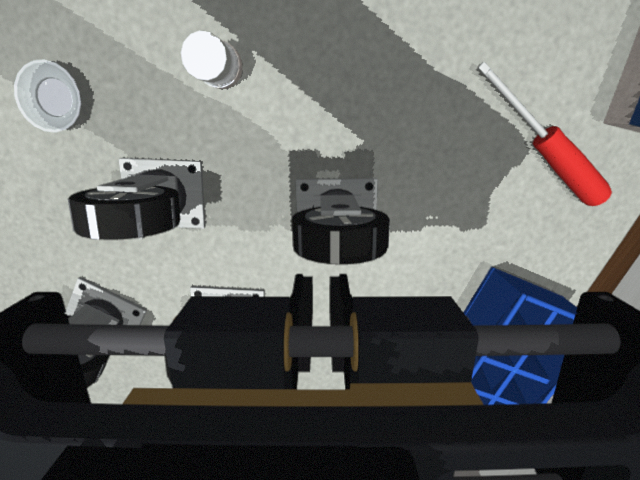

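The wrist view shows caster 1's wheel at about (340,235) with its plate at (335,185), and caster 2 at (125,210). The fingers are aligned with the tread. I'll check the position estimates against this view.

```bash
python3 -c "
from h import *
W=dict(np.load('w1.npz'))
for n,(x,y,yaw) in {1:(.668,-.055,22.5),2:(.510,-.1,20.5)}.items():
    c,s=np.cos(np.radians(yaw)),np.sin(np.radians(yaw))
    g=lambda a,b,z:(x+c*a-s*b,y+s*a+c*b,z)
    print(n,'plate',proj(W,[g(a,b,.005) for a,b in ((38,32),(38,-32),(-38,32),(-38,-32))for a,b in ((a/1e3,b/1e3),)]).round(0).tolist(),'wheel ends z.065',proj(W,[g(a,b,.065) for a in(-.0375,.0375) for b in (-.013,.013)]).round().tolist(),'top',proj(W,[g(0,b,.1025) for b in (-.013,.013)]).round().tolist())
for n,p in (('1 corners',(292,178)),('1',(377,178)),('2',(120,158)),('2',(202,161)),('2',(203,228))): print(n,p,onz(W,p,.005).round(4))
for p in ((292,232),(389,232)): print('wheel1 end',onz(W,p,.075).round(4))
for p in ((70,210),(181,208)): print('wheel2 end',onz(W,p,.075).round(4))
print('1 near edge top',onz(W,(340,262),.1025), 'far', onz(W,(340,240),.1025))
"
```

```text
1 plate [[379.0, 181.0], [375.0, 246.0], [297.0, 181.0], [298.0, 246.0]] wheel ends z.065 [[294.0, 249.0], [293.0, 218.0], [387.0, 249.0], [389.0, 217.0]] top [[343.0, 268.0], [344.0, 232.0]]
2 plate [[202.0, 162.0], [207.0, 229.0], [121.0, 160.0], [130.0, 227.0]] wheel ends z.065 [[88.0, 225.0], [82.0, 193.0], [181.0, 228.0], [178.0, 196.0]] top [[106.0, 242.0], [100.0, 205.0]]
1 corners (292, 178) [ 0.6157 -0.0391]
1 (377, 178) [ 0.6883 -0.0091]
2 (120, 158) [ 0.4623 -0.0817]
2 (202, 161) [ 0.5338 -0.0558]
2 (203, 228) [ 0.5531 -0.117 ]
wheel1 end [ 0.6317 -0.0653]
wheel1 end [ 0.6995 -0.0373]
wheel2 end [ 0.4699 -0.1132]
wheel2 end [ 0.5486 -0.0794]
1 near edge top [ 0.66912701 -0.06406842] far [ 0.66274944 -0.04934031]
```

>>> jog_arm(
  increments=[
    {"tx": 2, "ty": -1, "tz": 15, "wx": 0, "wy": 0, "wz": 0, "gripper": 0.1},
    {"tx": 4, "ty": -3, "tz": 35, "wx": 0, "wy": 0, "wz": 0, "gripper": 0.1},
    {"tx": 4, "ty": -3, "tz": 48, "wx": 0, "wy": 0, "wz": 0, "gripper": 0.1},
    {"tx": 4, "ty": -3, "tz": 53, "wx": 0, "wy": 0, "wz": 0, "gripper": 0.1},
    {"tx": 4, "ty": -3, "tz": 54, "wx": 0, "wy": 0, "wz": 0, "gripper": 0.1},
  ],
)

```text
time: 3.42
position: [0.6487, -0.0581, 0.1042]
tool_rot: [-1.743, -2.611, 0.002]
ft_force: [-0.6, 0.3, -0.3]
grip_width: 0.101
grip_force: 0.0
```

>>> jog_arm(
  increments=[
    {"tx": 0, "ty": 0, "tz": 1, "wx": 0, "wy": 0, "wz": 0, "gripper": 0.1},
    {"tx": 0, "ty": 0, "tz": 2, "wx": 0, "wy": 0, "wz": 0, "gripper": 0.1},
    {"tx": 0, "ty": 0, "tz": 3, "wx": 0, "wy": 0, "wz": 0, "gripper": 0.1},
    {"tx": 0, "ty": 0, "tz": 4, "wx": 0, "wy": 0, "wz": 0, "gripper": 0.1},
    {"tx": 0, "ty": 0, "tz": 4, "wx": 0, "wy": 0, "wz": 0, "gripper": 0.1},
  ],
)

```text
time: 3.83
position: [0.6501, -0.0587, 0.1022]
tool_rot: [1.744, 2.612, 0.001]
ft_force: [1.1, 0.2, 1.0]
grip_width: 0.103
grip_force: 0.6
```

```bash
python3 -c "
from h import *
plan((.6503,-.0595,.11,22.5))"
```

```text
t 3.83 p [ 0.6501 -0.0587  0.1022] F [1.11 0.18 1.01] grip 0.103 0.6 tilt [ 0.001  0.    -1.   ] yaw 22.5
  t [-0.8 -0.2 -7.8] w [0.001 0.    0.   ] | row: [-0.2 -0.  -1.6] [0.0003 0.0001 0.0001]
```

>>> jog_arm(
  increments=[
    {"tx": 0, "ty": 0, "tz": 1.5, "wx": 0, "wy": 0, "wz": 0, "gripper": 0.1},
    {"tx": 0, "ty": 12, "tz": 1.5, "wx": 0, "wy": 0, "wz": 0, "gripper": 0.1},
    {"tx": 0, "ty": 29, "tz": 1.5, "wx": 0, "wy": 0, "wz": 0, "gripper": 0.1},
    {"tx": 0, "ty": 46, "tz": 1, "wx": 0, "wy": 0, "wz": 0, "gripper": 0.1},
    {"tx": 0, "ty": 63, "tz": -20, "wx": 0, "wy": 0, "wz": 0, "gripper": 0.1},
  ],
)

```text
time: 4.25
position: [0.7057, -0.0337, 0.1178]
tool_rot: [-1.741, -2.607, 0.005]
ft_force: [0.2, -0.1, -1.5]
grip_width: 0.101
grip_force: 0.0
```

```bash
cat >> h.py <<'E'
C={1:(.666,-.053,22.5),2:(.510,-.1,20.5),3:(.486,-.257,-8),4:(.607,-.202,19.5)}
def spin(k):
    """after a stroke: frames of both cameras; mean change in the wheel box between successive frames"""
    F={"side":[], "scene":[]}
    for i in range(4):
        for n in F: F[n].append(vision.get_image(n))
    x,y,yaw=C[k]; a=np.radians(yaw); out=[]
    for n,L in F.items():
        B=dict(np.load(n+"0.npz")); P=[]
        for t in np.linspace(0,6.28,20):
            for b in (-.013,.013): u=.0375*np.cos(t); P.append((x+np.cos(a)*u-np.sin(a)*b,y+np.sin(a)*u+np.cos(a)*b,.065+.0375*np.sin(t)))
        q=proj(B,P); l,t_=q.min(0).astype(int)-2; r,b_=q.max(0).astype(int)+3
        G=[cv2.cvtColor(f["color"],6)[t_:b_,l:r].astype(int) for f in [B]+L]
        print(n,"vs start:",[round(float(abs(g-G[0]).mean()),1) for g in G[1:]],"succ:",[round(float(abs(G[i+1]-G[i]).mean()),1) for i in range(1,4)])
        out.append(np.hstack([cv2.resize(g.astype(np.uint8),(110,150),interpolation=2) for g in G]))
    cv2.imwrite(f"pics/spin{k}.png",np.vstack(out))
E
python3 -c "
from h import *
spin(1)
plan((.66,-.06,.13,22.5))"
```

```text
side vs start: [27.0, 26.1, 26.5, 26.9] succ: [3.2, 2.7, 1.8]
scene vs start: [28.5, 30.7, 31.8, 31.8] succ: [5.4, 4.1, 1.7]
t 4.65 p [ 0.7064 -0.0354  0.1207] F [-0.22  0.28  0.24] grip 0.101 0.0 tilt [-0.002 -0.    -1.   ] yaw 22.5
  t [ -5.  -52.3  -9.3] w [-0.002 -0.001 -0.001] | row: [ -1.  -10.5  -1.9] [-0.0003 -0.0001 -0.0002]
```

View pics/spin1.png

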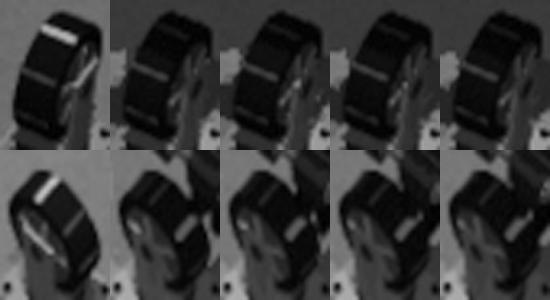

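Caster 1's seam went from the top (47,188) to about (78,228) in its cell. It then stays put through the following frames, so this wheel stops dead. I'll measure the turn angle by fitting where the seam projects.

```bash
cat >> h.py <<'E'
def treadpt(k,phi,b=0):
    x,y,yaw=C[k]; a=np.radians(yaw); u=.0375*np.sin(phi)
    return (x+np.cos(a)*u-np.sin(a)*b,y+np.sin(a)*u+np.cos(a)*b,.065+.0375*np.cos(phi))
E
python3 -c "
from h import *
k=1
B=dict(np.load('scene0.npz'))
q=proj(B,[treadpt(k,t,b) for t in np.linspace(0,6.28,20) for b in(-.013,.013)]); l,t_=q.min(0).astype(int)-2; r,b_=q.max(0).astype(int)+3
for d in range(-20,111,10):
    p=(proj(B,[treadpt(k,np.radians(d))])[0]-[l,t_])*[110/(r-l),150/(b_-t_)]; print(d,p.round(),end=' ')
plan((.5915,-.2075,.106,19.5))
"
```

```text
-20 [40. 29.] -10 [46. 32.] 0 [52. 38.] 10 [59. 44.] 20 [65. 52.] 30 [71. 60.] 40 [76. 69.] 50 [81. 78.] 60 [85. 87.] 70 [88. 95.] 80 [ 89. 103.] 90 [ 90. 110.] 100 [ 90. 116.] 110 [ 88. 120.] t 4.65 p [ 0.7064 -0.0354  0.1207] F [-0.22  0.28  0.24] grip 0.101 0.0 tilt [-0.002 -0.    -1.   ] yaw 22.5
  t [-57.6 -86.    7.4] w [-0.001 -0.     0.026] | row: [-11.5 -17.2   1.5] [-0.0002 -0.0001  0.0052]
  t [-59.8 -84.5   7.4] w [-0.001 -0.     0.026] | row: [-12.  -16.9   1.5] [-0.0002 -0.0001  0.0052]
```

>>> jog_arm(
  increments=[
    {"tx": 0, "ty": -20, "tz": -3, "wx": 0, "wy": 0, "wz": 0, "gripper": 0.1},
    {"tx": 0, "ty": -50, "tz": -3, "wx": 0, "wy": 0, "wz": 0, "gripper": 0.1},
    {"tx": 0, "ty": -65, "tz": 0, "wx": 0, "wy": 0, "wz": 0, "gripper": 0.1},
    {"tx": 0, "ty": -66, "tz": 10, "wx": 0, "wy": 0, "wz": 0, "gripper": 0.1},
    {"tx": 0, "ty": -66, "tz": 16, "wx": 0, "wy": 0, "wz": 0, "gripper": 0.1},
  ],
)

```text
time: 5.07
position: [0.6457, -0.0604, 0.1047]
tool_rot: [-1.747, -2.61, -0.001]
ft_force: [0.6, 0.7, -1.0]
grip_width: 0.103
grip_force: 0.0
```

>>> jog_arm(
  increments=[
    {"tx": 0, "ty": 0, "tz": 3, "wx": 0, "wy": 0, "wz": 0, "gripper": 0.1},
    {"tx": 0, "ty": 0, "tz": 5, "wx": 0, "wy": 0, "wz": 0, "gripper": 0.1},
    {"tx": 0, "ty": 0, "tz": 6, "wx": 0, "wy": 0, "wz": 0, "gripper": 0.1},
    {"tx": 0, "ty": 0, "tz": 6, "wx": 0, "wy": 0, "wz": 0, "gripper": 0.1},
    {"tx": 0, "ty": 12, "tz": 6, "wx": 0, "wy": 0, "wz": 0, "gripper": 0.1},
  ],
)

```text
time: 5.48
position: [0.6582, -0.0544, 0.1027]
tool_rot: [-1.745, -2.611, -0.004]
ft_force: [-2.4, 2.8, 15.0]
grip_width: 0.102
grip_force: 7.2
```

>>> jog_arm(
  increments=[
    {"tx": 0, "ty": 17, "tz": 0, "wx": 0, "wy": 0, "wz": 0, "gripper": 0.1},
    {"tx": 0, "ty": 34, "tz": 0, "wx": 0, "wy": 0, "wz": 0, "gripper": 0.1},
    {"tx": 0, "ty": 50, "tz": -18, "wx": 0, "wy": 0, "wz": 0, "gripper": 0.1},
    {"tx": 0, "ty": 52, "tz": -26, "wx": 0, "wy": 0, "wz": 0, "gripper": 0.1},
    {"tx": 0, "ty": 52, "tz": -26, "wx": 0, "wy": 0, "wz": 0, "gripper": 0.1},
  ],
)

```text
time: 5.9
position: [0.7083, -0.0341, 0.1271]
tool_rot: [1.74, 2.612, 0.003]
ft_force: [-0.4, -0.3, 0.2]
grip_width: 0.099
grip_force: 0.0
```

```bash
python3 -c "
from h import *
spin(1)
plan((.5915,-.2075,.115,19.5))
"
```

```text
side vs start: [27.5, 27.5, 27.5, 27.5] succ: [2.7, 1.6, 1.2]
scene vs start: [30.6, 31.1, 31.1, 31.0] succ: [3.0, 1.5, 1.6]
t 6.3 p [ 0.7053 -0.0357  0.1251] F [ 0.92 -0.51 -1.02] grip 0.104 0.0 tilt [-0.001  0.    -1.   ] yaw 22.5
  t [-57.6 -85.4   5.1] w [-0.    -0.     0.026] | row: [-11.5 -17.1   1. ] [-0.0001 -0.      0.0052]
  t [-59.8 -83.9   5.1] w [-0.    -0.     0.026] | row: [-12.  -16.8   1. ] [-0.0001 -0.      0.0052]
```

>>> jog_arm(
  increments=[
    {"tx": -12, "ty": -17, "tz": 0, "wx": 0, "wy": 0, "wz": 0.005, "gripper": 0.1},
    {"tx": -24, "ty": -34, "tz": 0, "wx": 0, "wy": 0, "wz": 0.01, "gripper": 0.1},
    {"tx": -46, "ty": -68, "tz": 0, "wx": 0, "wy": 0, "wz": 0.02, "gripper": 0.1},
    {"tx": -66, "ty": -98, "tz": 0, "wx": 0, "wy": 0, "wz": 0.035, "gripper": 0.1},
    {"tx": -86, "ty": -128, "tz": 0, "wx": 0, "wy": 0, "wz": 0.052, "gripper": 0.1},
  ],
)

```text
time: 6.72
position: [0.6193, -0.165, 0.1255]
tool_rot: [-1.813, -2.566, 0.0]
ft_force: [-0.1, -1.2, 0.3]
grip_width: 0.101
grip_force: 0.0
```

```bash
python3 -c "
from h import *
plan((.5915,-.2075,.104,19.5))
"
```

```text
t 6.72 p [ 0.6193 -0.165   0.1255] F [-0.1  -1.18  0.29] grip 0.101 0.0 tilt [-0.  0. -1.] yaw 19.5
  t [-30.7 -40.4  21.5] w [-0. -0.  0.] | row: [-6.1 -8.1  4.3] [-0.     -0.      0.0001]
```

>>> jog_arm(
  increments=[
    {"tx": -15, "ty": -20, "tz": 2, "wx": 0, "wy": 0, "wz": 0, "gripper": 0.1},
    {"tx": -27, "ty": -36, "tz": 6, "wx": 0, "wy": 0, "wz": 0, "gripper": 0.1},
    {"tx": -31, "ty": -41, "tz": 14, "wx": 0, "wy": 0, "wz": 0, "gripper": 0.1},
    {"tx": -31, "ty": -41, "tz": 20, "wx": 0, "wy": 0, "wz": 0, "gripper": 0.1},
    {"tx": -31, "ty": -41, "tz": 22, "wx": 0, "wy": 0, "wz": 0, "gripper": 0.1},
  ],
)

```text
time: 7.13
position: [0.5924, -0.2057, 0.1023]
tool_rot: [-1.811, -2.566, -0.0]
ft_force: [-0.8, -2.8, 10.2]
grip_width: 0.097
grip_force: 5.7
```

>>> jog_arm(
  increments=[
    {"tx": 0, "ty": 0, "tz": 2, "wx": 0, "wy": 0, "wz": 0, "gripper": 0.1},
    {"tx": 0, "ty": 0, "tz": 2.5, "wx": 0, "wy": 0, "wz": 0, "gripper": 0.1},
    {"tx": 0, "ty": 0, "tz": 2.5, "wx": 0, "wy": 0, "wz": 0, "gripper": 0.1},
    {"tx": 0, "ty": 0, "tz": 2.5, "wx": 0, "wy": 0, "wz": 0, "gripper": 0.1},
    {"tx": 0, "ty": 0, "tz": 2.5, "wx": 0, "wy": 0, "wz": 0, "gripper": 0.1},
  ],
)

```text
time: 7.55
position: [0.5951, -0.205, 0.1027]
tool_rot: [1.806, 2.567, 0.003]
ft_force: [-1.1, -1.0, 8.0]
grip_width: 0.097
grip_force: 4.0
```

>>> jog_arm(
  increments=[
    {"tx": 0, "ty": 10, "tz": 0, "wx": 0, "wy": 0, "wz": 0, "gripper": 0.1},
    {"tx": 0, "ty": 27, "tz": 0, "wx": 0, "wy": 0, "wz": 0, "gripper": 0.1},
    {"tx": 0, "ty": 46, "tz": -4, "wx": 0, "wy": 0, "wz": 0, "gripper": 0.1},
    {"tx": 0, "ty": 62, "tz": -24, "wx": 0, "wy": 0, "wz": 0, "gripper": 0.1},
    {"tx": 0, "ty": 65, "tz": -27, "wx": 0, "wy": 0, "wz": 0, "gripper": 0.1},
  ],
)

```text
time: 7.97
position: [0.6587, -0.1799, 0.1298]
tool_rot: [1.801, 2.57, 0.006]
ft_force: [1.3, 1.1, 1.0]
grip_width: 0.101
grip_force: 0.0
```

```bash
python3 -c "
from h import *
spin(4)
plan((.469,-.2546,.125,-8))
"
```

```text
side vs start: [24.1, 24.0, 24.5, 24.6] succ: [3.6, 3.0, 1.6]
scene vs start: [30.8, 31.4, 32.4, 32.6] succ: [6.1, 3.7, 1.7]
t 8.37 p [ 0.6525 -0.1854  0.1273] F [ 0.62 -0.89 -0.06] grip 0.103 0.0 tilt [-0.001  0.    -1.   ] yaw 19.5
  t [  -4.1 -196.1    2.5] w [-0.001 -0.001  0.48 ] | row: [ -0.8 -39.2   0.5] [-0.0003 -0.0001  0.0959]
```

View pics/spin4.png

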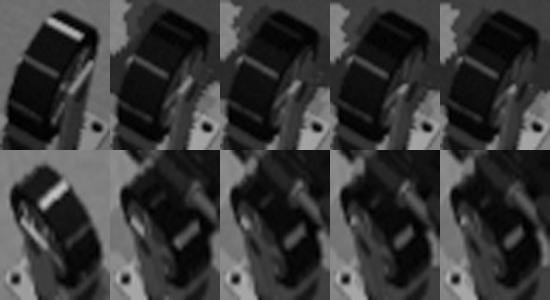

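Caster 4's seam went from (54,195) to about (75,234) in its cell and stayed there in all four frames, so it binds too. The turn is close to 45°, so I'll stroke it once more.

>>> jog_arm(
  increments=[
    {"tx": 0, "ty": -25, "tz": 0, "wx": 0, "wy": 0, "wz": 0, "gripper": 0.1},
    {"tx": 0, "ty": -55, "tz": 0, "wx": 0, "wy": 0, "wz": 0, "gripper": 0.1},
    {"tx": 0, "ty": -70, "tz": 4, "wx": 0, "wy": 0, "wz": 0, "gripper": 0.1},
    {"tx": 0, "ty": -70, "tz": 16, "wx": 0, "wy": 0, "wz": 0, "gripper": 0.1},
    {"tx": 0, "ty": -70, "tz": 23, "wx": 0, "wy": 0, "wz": 0, "gripper": 0.1},
  ],
)

```text
time: 8.78
position: [0.5866, -0.2088, 0.1043]
tool_rot: [-1.815, -2.564, -0.001]
ft_force: [-0.8, 0.8, -0.6]
grip_width: 0.099
grip_force: 0.0
```

>>> jog_arm(
  increments=[
    {"tx": 0, "ty": 0, "tz": 2, "wx": 0, "wy": 0, "wz": 0, "gripper": 0.1},
    {"tx": 0, "ty": 0, "tz": 3.5, "wx": 0, "wy": 0, "wz": 0, "gripper": 0.1},
    {"tx": 0, "ty": 0, "tz": 4, "wx": 0, "wy": 0, "wz": 0, "gripper": 0.1},
    {"tx": 0, "ty": 0, "tz": 4, "wx": 0, "wy": 0, "wz": 0, "gripper": 0.1},
    {"tx": 0, "ty": 12, "tz": 4, "wx": 0, "wy": 0, "wz": 0, "gripper": 0.1},
  ],
)

```text
time: 9.2
position: [0.5984, -0.2044, 0.1029]
tool_rot: [-1.813, -2.564, -0.001]
ft_force: [-3.1, 2.7, 10.8]
grip_width: 0.096
grip_force: 5.0
```

>>> jog_arm(
  increments=[
    {"tx": 0, "ty": 17, "tz": 0, "wx": 0, "wy": 0, "wz": 0, "gripper": 0.1},
    {"tx": 0, "ty": 34, "tz": 0, "wx": 0, "wy": 0, "wz": 0, "gripper": 0.1},
    {"tx": 0, "ty": 50, "tz": -18, "wx": 0, "wy": 0, "wz": 0, "gripper": 0.1},
    {"tx": 0, "ty": 52, "tz": -26, "wx": 0, "wy": 0, "wz": 0, "gripper": 0.1},
    {"tx": 0, "ty": 52, "tz": -26, "wx": 0, "wy": 0, "wz": 0, "gripper": 0.1},
  ],
)

```text
time: 9.62
position: [0.6506, -0.186, 0.1287]
tool_rot: [1.807, 2.566, 0.002]
ft_force: [0.4, 0.3, 1.0]
grip_width: 0.103
grip_force: 0.0
```

```bash
python3 -c "
from h import *
spin(4)
plan((.469,-.2546,.125,-8))
"
```

```text
side vs start: [25.7, 26.1, 26.4, 26.2] succ: [3.0, 1.5, 1.4]
scene vs start: [33.3, 34.3, 34.4, 34.1] succ: [3.2, 1.4, 1.8]
t 10.02 p [ 0.6472 -0.1873  0.1266] F [ 0.13 -0.27  0.36] grip 0.098 0.0 tilt [-0.001  0.    -1.   ] yaw 19.5
  t [  -4.  -190.5    1.7] w [-0.001 -0.     0.48 ] | row: [ -0.8 -38.1   0.3] [-0.0002 -0.0001  0.096 ]
```

>>> jog_arm(
  increments=[
    {"tx": -1, "ty": -35, "tz": 0, "wx": 0, "wy": 0, "wz": 0.096, "gripper": 0.1},
    {"tx": -2, "ty": -75, "tz": 0, "wx": 0, "wy": 0, "wz": 0.192, "gripper": 0.1},
    {"tx": -2, "ty": -115, "tz": 0, "wx": 0, "wy": 0, "wz": 0.288, "gripper": 0.1},
    {"tx": -3, "ty": -155, "tz": 0, "wx": 0, "wy": 0, "wz": 0.384, "gripper": 0.1},
    {"tx": -4, "ty": -180, "tz": 0, "wx": 0, "wy": 0, "wz": 0.48, "gripper": 0.1},
  ],
)

```text
time: 10.43
position: [0.4751, -0.2529, 0.1265]
tool_rot: [-2.377, -2.051, 0.001]
ft_force: [-0.0, 0.1, 0.9]
grip_width: 0.103
grip_force: 0.0
```

```bash
python3 -c "
from h import *
plan((.468,-.2546,.104,-8))
"
```

```text
t 10.43 p [ 0.4751 -0.2529  0.1265] F [-0.03  0.08  0.88] grip 0.103 0.0 tilt [-0.002  0.001 -1.   ] yaw -8.4
  t [-2.8 -6.7 22.5] w [-0.002 -0.001 -0.008] | row: [-0.6 -1.3  4.5] [-0.0004 -0.0001 -0.0015]
```

>>> jog_arm(
  increments=[
    {"tx": -2, "ty": -5, "tz": 6, "wx": 0, "wy": 0, "wz": 0, "gripper": 0.1},
    {"tx": -2, "ty": -9, "tz": 15, "wx": 0, "wy": 0, "wz": 0, "gripper": 0.1},
    {"tx": -2, "ty": -9, "tz": 21, "wx": 0, "wy": 0, "wz": 0, "gripper": 0.1},
    {"tx": -2, "ty": -9, "tz": 24, "wx": 0, "wy": 0, "wz": 0, "gripper": 0.1},
    {"tx": -2, "ty": -9, "tz": 24.5, "wx": 0, "wy": 0, "wz": 0, "gripper": 0.1},
  ],
)

```text
time: 10.85
position: [0.4728, -0.2507, 0.1028]
tool_rot: [2.366, 2.065, 0.002]
ft_force: [-1.2, 1.5, 7.0]
grip_width: 0.099
grip_force: 3.5
```

>>> jog_arm(
  increments=[
    {"tx": 0, "ty": 0, "tz": 0.5, "wx": 0, "wy": 0, "wz": 0, "gripper": 0.1},
    {"tx": 0, "ty": 12, "tz": 0.5, "wx": 0, "wy": 0, "wz": 0, "gripper": 0.1},
    {"tx": 0, "ty": 29, "tz": 0.5, "wx": 0, "wy": 0, "wz": 0, "gripper": 0.1},
    {"tx": 0, "ty": 47, "tz": -4, "wx": 0, "wy": 0, "wz": 0, "gripper": 0.1},
    {"tx": 0, "ty": 64, "tz": -24, "wx": 0, "wy": 0, "wz": 0, "gripper": 0.1},
  ],
)

```text
time: 11.27
position: [0.5342, -0.258, 0.123]
tool_rot: [-2.363, -2.063, 0.005]
ft_force: [-0.8, 0.4, -0.6]
grip_width: 0.096
grip_force: 0.0
```

```bash
python3 -c "
from h import *
spin(3)
plan((.494,-.106,.125,20.5))
"
```

```text
side vs start: [24.6, 22.1, 24.1, 24.2] succ: [7.7, 7.6, 7.0]
scene vs start: [51.0, 50.1, 49.3, 49.5] succ: [4.1, 3.5, 2.6]
t 11.67 p [ 0.5328 -0.2601  0.1255] F [ 0.9  -0.86  0.19] grip 0.101 0.0 tilt [-0.002  0.001 -1.   ] yaw -8.0
  t [147.3 -59.8   0.7] w [-0.002 -0.001 -0.497] | row: [ 29.5 -12.    0.1] [-0.0003 -0.0002 -0.0994]
```

View pics/spin3.png

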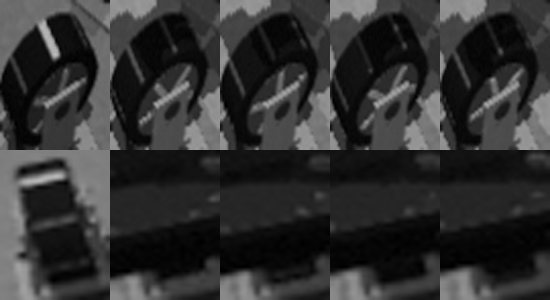

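Caster 3's spokes and tread marks shift in every side frame while the seam stays out of sight, so it coasts and is good. Next is caster 2.

>>> jog_arm(
  increments=[
    {"tx": 30, "ty": -12, "tz": 0, "wx": 0, "wy": 0, "wz": -0.1, "gripper": 0.1},
    {"tx": 65, "ty": -26, "tz": 0, "wx": 0, "wy": 0, "wz": -0.2, "gripper": 0.1},
    {"tx": 100, "ty": -41, "tz": 0, "wx": 0, "wy": 0, "wz": -0.3, "gripper": 0.1},
    {"tx": 130, "ty": -53, "tz": 0, "wx": 0, "wy": 0, "wz": -0.4, "gripper": 0.1},
    {"tx": 147, "ty": -60, "tz": 0, "wx": 0, "wy": 0, "wz": -0.497, "gripper": 0.1},
  ],
)

```text
time: 12.08
position: [0.4931, -0.1022, 0.1259]
tool_rot: [-1.778, -2.587, -0.002]
ft_force: [-0.4, 0.2, -1.3]
grip_width: 0.097
grip_force: 0.0
```

```bash
python3 -c "
from h import *
plan((.494,-.106,.104,20.5))
"
```

```text
t 12.08 p [ 0.4931 -0.1022  0.1259] F [-0.44  0.17 -1.28] grip 0.097 0.0 tilt [-0.001  0.003 -1.   ] yaw 21.0
  t [-3.9 -0.5 21.9] w [-0.    -0.003  0.009] | row: [-0.8 -0.1  4.4] [-0.     -0.0006  0.0018]
```

>>> jog_arm(
  increments=[
    {"tx": -2, "ty": 0, "tz": 5, "wx": 0, "wy": 0, "wz": 0, "gripper": 0.1},
    {"tx": -2, "ty": 0, "tz": 14, "wx": 0, "wy": 0, "wz": 0, "gripper": 0.1},
    {"tx": -2, "ty": 0, "tz": 20, "wx": 0, "wy": 0, "wz": 0, "gripper": 0.1},
    {"tx": -2, "ty": 0, "tz": 23, "wx": 0, "wy": 0, "wz": 0, "gripper": 0.1},
    {"tx": -2, "ty": 0, "tz": 24, "wx": 0, "wy": 0, "wz": 0, "gripper": 0.1},
  ],
)

```text
time: 12.5
position: [0.495, -0.1098, 0.1021]
tool_rot: [-1.794, -2.578, 0.002]
ft_force: [-1.0, 1.8, 6.6]
grip_width: 0.101
grip_force: 3.2
```

>>> jog_arm(
  increments=[
    {"tx": 0, "ty": 0, "tz": 0.5, "wx": 0, "wy": 0, "wz": 0, "gripper": 0.1},
    {"tx": 0, "ty": 12, "tz": 0.5, "wx": 0, "wy": 0, "wz": 0, "gripper": 0.1},
    {"tx": 0, "ty": 29, "tz": 0.5, "wx": 0, "wy": 0, "wz": 0, "gripper": 0.1},
    {"tx": 0, "ty": 47, "tz": -4, "wx": 0, "wy": 0, "wz": 0, "gripper": 0.1},
    {"tx": 0, "ty": 64, "tz": -24, "wx": 0, "wy": 0, "wz": 0, "gripper": 0.1},
  ],
)

```text
time: 12.92
position: [0.5539, -0.0868, 0.1236]
tool_rot: [-1.791, -2.575, 0.006]
ft_force: [0.2, -0.3, -0.3]
grip_width: 0.097
grip_force: 0.0
```

```bash
python3 -c "
from h import *
spin(2)
plan((.607,-.202,.17,109.5))
"
```

```text
side vs start: [24.2, 22.6, 24.1, 23.5] succ: [6.7, 6.4, 5.4]
scene vs start: [27.9, 27.0, 27.7, 27.8] succ: [6.8, 4.9, 3.9]
t 13.32 p [ 0.5541 -0.0869  0.1256] F [-0.56  0.65  0.39] grip 0.098 0.0 tilt [-0.002  0.    -1.   ] yaw 20.4
  t [-42.1   3.1 -14.8] w [-0.    -0.001 -0.518] | row: [-8.4  0.6 -3. ] [-0.000e+00 -1.000e-04 -1.036e-01]
  t [-38.1 -18.2 -14.8] w [-0.    -0.001 -0.518] | row: [-7.6 -3.6 -3. ] [-0.000e+00 -1.000e-04 -1.036e-01]
  t [-24.1 -34.7 -14.8] w [-0.    -0.001 -0.518] | row: [-4.8 -6.9 -3. ] [-0.000e+00 -1.000e-04 -1.036e-01]
```

View pics/spin2.png

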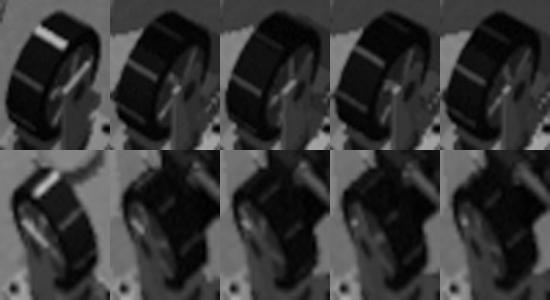

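Caster 2's spokes and marks change in every frame, so it coasts too. Casters 1 and 4 are the binding ones; I'll fetch 4 first.

>>> jog_arm(
  increments=[
    {"tx": -8, "ty": 0, "tz": -10, "wx": 0, "wy": 0, "wz": -0.1, "gripper": 0.1},
    {"tx": -17, "ty": 1, "tz": -20, "wx": 0, "wy": 0, "wz": -0.2, "gripper": 0.1},
    {"tx": -25, "ty": 2, "tz": -30, "wx": 0, "wy": 0, "wz": -0.31, "gripper": 0.1},
    {"tx": -34, "ty": 2, "tz": -40, "wx": 0, "wy": 0, "wz": -0.41, "gripper": 0.5},
    {"tx": -42, "ty": 3, "tz": -44, "wx": 0, "wy": 0, "wz": -0.52, "gripper": 0.9},
  ],
)

```text
time: 13.73
position: [0.5729, -0.1255, 0.1716]
tool_rot: [1.06, 2.956, 0.001]
ft_force: [-0.5, -0.9, 0.2]
grip_width: 0.181
grip_force: 0.0
```

>>> jog_arm(
  increments=[
    {"tx": -8, "ty": -4, "tz": 0, "wx": 0, "wy": 0, "wz": -0.1, "gripper": 0.9},
    {"tx": -15, "ty": -7, "tz": 0, "wx": 0, "wy": 0, "wz": -0.2, "gripper": 0.9},
    {"tx": -23, "ty": -11, "tz": 0, "wx": 0, "wy": 0, "wz": -0.31, "gripper": 0.9},
    {"tx": -30, "ty": -15, "tz": 0, "wx": 0, "wy": 0, "wz": -0.41, "gripper": 0.9},
    {"tx": -38, "ty": -18, "tz": 0, "wx": 0, "wy": 0, "wz": -0.52, "gripper": 0.9},
  ],
)

```text
time: 14.15
position: [0.5898, -0.1633, 0.17]
tool_rot: [-0.265, -3.129, -0.0]
ft_force: [0.0, -0.2, -1.3]
grip_width: 0.546
grip_force: 0.0
```

>>> jog_arm(
  increments=[
    {"tx": -5, "ty": -7, "tz": 0, "wx": 0, "wy": 0, "wz": -0.1, "gripper": 0.9},
    {"tx": -10, "ty": -14, "tz": 0, "wx": 0, "wy": 0, "wz": -0.2, "gripper": 0.9},
    {"tx": -15, "ty": -21, "tz": 0, "wx": 0, "wy": 0, "wz": -0.31, "gripper": 0.9},
    {"tx": -20, "ty": -29, "tz": 0, "wx": 0, "wy": 0, "wz": -0.41, "gripper": 0.9},
    {"tx": -24, "ty": -35, "tz": 0, "wx": 0, "wy": 0, "wz": -0.51, "gripper": 0.9},
  ],
)

```text
time: 14.57
position: [0.6076, -0.2022, 0.1699]
tool_rot: [0.533, -3.095, -0.0]
ft_force: [0.7, -0.4, -0.3]
grip_width: 0.876
grip_force: 0.0
```

```bash
python3 -c "
from h import *
for n in ('side','wrist'):
    im=vision.get_image(n); np.savez(n+'g.npz',**im)
    print(n,[(np.round(d['bbox']).tolist(),onz(im,((d['bbox'][0]+d['bbox'][2])/2,(d['bbox'][1]+d['bbox'][3])/2),.065).round(3),round(d['conf'],2)) for d in vision.spot_in(n,'wheel_a')])
    B=im
    for k in (1,4): q=proj(B,[treadpt(k,t,b) for t in np.linspace(0,6.28,40) for b in(-.013,.013)]); print(k,q.min(0).round(),q.max(0).round())
plan((.607,-.202,.11,109.5))
"
```

```text
side [([308.0, 287.0, 344.0, 328.0], array([ 0.507, -0.102]), 0.96), ([361.0, 238.0, 386.0, 280.0], array([ 0.663, -0.048]), 0.95), ([385.0, 293.0, 419.0, 342.0], array([ 0.607, -0.197]), 0.7), ([343.0, 354.0, 393.0, 398.0], array([ 0.482, -0.257]), 0.63)]
1 [361. 240.] [390. 279.]
4 [387. 297.] [420. 341.]
wrist [([460.0, 106.0, 539.0, 206.0], array([ 0.503, -0.093]), 0.83), ([539.0, 8.0, 604.0, 82.0], array([ 0.415, -0.08 ]), 0.66), ([270.0, 0.0, 355.0, 102.0], array([ 0.482, -0.254]), 0.65), ([307.0, 187.0, 347.0, 279.0], array([ 0.606, -0.199]), 0.64), ([437.0, 301.0, 470.0, 327.0], array([ 0.641, -0.067]), 0.59)]
1 [429. 299.] [488. 386.]
4 [305. 186.] [341. 279.]
t 14.77 p [ 0.6076 -0.2011  0.1701] F [ 0.61  0.46 -0.96] grip 0.895 0.0 tilt [-0.001  0.001 -1.   ] yaw 109.1
  t [ 0.8 -0.7 60.1] w [ 0.001 -0.001 -0.007] | row: [ 0.2 -0.1 12. ] [ 0.0002 -0.0001 -0.0014]
```

>>> jog_arm(
  increments=[
    {"tx": 1, "ty": 0, "tz": 25, "wx": 0, "wy": 0, "wz": -0.007, "gripper": 0.9},
    {"tx": 1, "ty": 0, "tz": 60, "wx": 0, "wy": 0, "wz": -0.007, "gripper": 0.9},
    {"tx": 1, "ty": 0, "tz": 95, "wx": 0, "wy": 0, "wz": -0.007, "gripper": 0.9},
    {"tx": 1, "ty": 0, "tz": 118, "wx": 0, "wy": 0, "wz": -0.007, "gripper": 0.9},
    {"tx": 1, "ty": 0, "tz": 127, "wx": 0, "wy": 0, "wz": -0.007, "gripper": 0.9},
  ],
)

```text
time: 15.18
position: [0.6042, -0.1994, 0.0391]
tool_rot: [0.535, -3.089, -0.005]
ft_force: [-1.3, 1.4, 0.3]
grip_width: 0.905
grip_force: 0.0
```

>>> jog_arm(
  increments=[
    {"tx": 0, "ty": 0, "tz": 0, "wx": 0, "wy": 0, "wz": 0, "gripper": 0.7},
    {"tx": 0, "ty": 0, "tz": 0, "wx": 0, "wy": 0, "wz": 0, "gripper": 0.6},
    {"tx": 0, "ty": 0, "tz": 0, "wx": 0, "wy": 0, "wz": 0, "gripper": 0.52},
    {"tx": 0, "ty": 0, "tz": 0, "wx": 0, "wy": 0, "wz": 0, "gripper": 0.45},
    {"tx": 0, "ty": 0, "tz": 0, "wx": 0, "wy": 0, "wz": 0, "gripper": 0.38},
  ],
  grip_force=25,
)

```text
time: 15.6
position: [0.6086, -0.2018, 0.0455]
tool_rot: [-0.537, 3.092, -0.002]
ft_force: [-0.2, 0.6, 0.2]
grip_width: 0.608
grip_force: 0.0
```

>>> jog_arm(
  increments=[
    {"tx": 0, "ty": 0, "tz": 0, "wx": 0, "wy": 0, "wz": 0, "gripper": 0.3},
    {"tx": 0, "ty": 0, "tz": 0, "wx": 0, "wy": 0, "wz": 0, "gripper": 0.3},
    {"tx": 0, "ty": 0, "tz": -3, "wx": 0, "wy": 0, "wz": 0, "gripper": 0.3},
    {"tx": 0, "ty": 0, "tz": -8, "wx": 0, "wy": 0, "wz": 0, "gripper": 0.3},
    {"tx": 0, "ty": 0, "tz": -15, "wx": 0, "wy": 0, "wz": 0, "gripper": 0.3},
  ],
)

```text
time: 16.02
position: [0.6062, -0.2014, 0.0576]
tool_rot: [0.537, -3.093, -0.001]
ft_force: [0.1, -0.7, -4.7]
grip_width: 0.458
grip_force: 25.0
```

Grip is good: the 39.8 mm opening matches the fork width, and the wrist force matches the caster's weight. Next I'll lift it and plan the carry.

>>> jog_arm(
  increments=[
    {"tx": 0, "ty": 0, "tz": -20, "wx": 0, "wy": 0, "wz": 0, "gripper": 0.3},
    {"tx": 0, "ty": 0, "tz": -50, "wx": 0, "wy": 0, "wz": 0, "gripper": 0.3},
    {"tx": 0, "ty": 0, "tz": -85, "wx": 0, "wy": 0, "wz": 0, "gripper": 0.3},
    {"tx": 0, "ty": 0, "tz": -115, "wx": 0, "wy": 0, "wz": 0, "gripper": 0.3},
    {"tx": 0, "ty": 0, "tz": -135, "wx": 0, "wy": 0, "wz": 0, "gripper": 0.3},
  ],
)

```text
time: 16.43
position: [0.6083, -0.2024, 0.1976]
tool_rot: [-0.536, 3.091, -0.003]
ft_force: [0.5, -0.8, -3.5]
grip_width: 0.458
grip_force: 25.0
```

```bash
python3 -c "
from h import *
im=vision.get_image('scene'); print([(np.round(d['bbox'],1).tolist(),round(d['conf'],2)) for d in vision.spot_in('scene','tray')])
P=[(.555+a*.125,.279+b*.095,z) for a,b,z in ((-1,-1,0),(1,-1,0),(-1,1,0),(1,1,0),(-1,-1,.035),(1,-1,.035),(-1,1,.035),(1,1,.035))]
for n in ('scene','side'):
    q=proj(dict(np.load(n+'0.npz')),P); print(n,q[4:].round().tolist(),q.min(0).round(),q.max(0).round())
plan((.497,.279,.19,90),step=.17)
"
```

```text
[([332.7, 180.9, 431.1, 261.7], 0.73)]
scene [[330.0, 198.0], [373.0, 257.0], [384.0, 179.0], [432.0, 234.0]] [329. 179.] [432. 265.]
side [[223.0, 250.0], [318.0, 213.0], [191.0, 208.0], [279.0, 178.0]] [191. 178.] [318. 262.]
t 16.53 p [ 0.6098 -0.2029  0.1986] F [ 1.29 -0.55 -4.54] grip 0.457 25.0 tilt [ 0.009 -0.002 -1.   ] yaw 109.7
  t [-18.7 163.9   2.2] w [-0.001  0.003  0.115] | row: [-3.7 32.8  0.4] [-0.0002  0.0005  0.0229]
  t [  0.2 165.    2.4] w [-0.001  0.003  0.115] | row: [ 0.  33.   0.5] [-0.0002  0.0005  0.0229]
  t [ 19.  163.9   2.6] w [-0.001  0.003  0.115] | row: [ 3.8 32.8  0.5] [-0.0002  0.0005  0.0229]
```

>>> jog_arm(
  increments=[
    {"tx": -2, "ty": 15, "tz": 0, "wx": 0, "wy": 0, "wz": 0.02, "gripper": 0.3},
    {"tx": -6, "ty": 45, "tz": 0, "wx": 0, "wy": 0, "wz": 0.04, "gripper": 0.3},
    {"tx": -10, "ty": 85, "tz": 0, "wx": 0, "wy": 0, "wz": 0.065, "gripper": 0.3},
    {"tx": -14, "ty": 125, "tz": 0, "wx": 0, "wy": 0, "wz": 0.09, "gripper": 0.3},
    {"tx": -19, "ty": 164, "tz": 0, "wx": 0, "wy": 0, "wz": 0.115, "gripper": 0.3},
  ],
)

```text
time: 16.95
position: [0.5678, -0.0393, 0.1912]
tool_rot: [0.355, -3.118, -0.001]
ft_force: [0.6, 0.7, -4.3]
grip_width: 0.458
grip_force: 25.0
```

>>> jog_arm(
  increments=[
    {"tx": 0, "ty": 37, "tz": 0, "wx": 0, "wy": 0, "wz": 0.023, "gripper": 0.3},
    {"tx": 0, "ty": 74, "tz": 0, "wx": 0, "wy": 0, "wz": 0.046, "gripper": 0.3},
    {"tx": 0, "ty": 110, "tz": 0, "wx": 0, "wy": 0, "wz": 0.07, "gripper": 0.3},
    {"tx": 0, "ty": 140, "tz": 0, "wx": 0, "wy": 0, "wz": 0.09, "gripper": 0.3},
    {"tx": 0, "ty": 170, "tz": 0, "wx": 0, "wy": 0, "wz": 0.115, "gripper": 0.3},
  ],
)

```text
time: 17.37
position: [0.5294, 0.1264, 0.1914]
tool_rot: [0.179, -3.134, 0.001]
ft_force: [1.6, 0.1, -4.5]
grip_width: 0.459
grip_force: 25.0
```

>>> jog_arm(
  increments=[
    {"tx": 4, "ty": 35, "tz": 0, "wx": 0, "wy": 0, "wz": 0.023, "gripper": 0.3},
    {"tx": 8, "ty": 70, "tz": 0, "wx": 0, "wy": 0, "wz": 0.046, "gripper": 0.3},
    {"tx": 12, "ty": 105, "tz": 0, "wx": 0, "wy": 0, "wz": 0.07, "gripper": 0.3},
    {"tx": 16, "ty": 135, "tz": 0, "wx": 0, "wy": 0, "wz": 0.09, "gripper": 0.3},
    {"tx": 19, "ty": 155, "tz": 0, "wx": 0, "wy": 0, "wz": 0.11, "gripper": 0.3},
  ],
)

```text
time: 17.78
position: [0.4919, 0.2803, 0.1912]
tool_rot: [0.011, -3.138, -0.0]
ft_force: [0.4, 0.6, -4.7]
grip_width: 0.459
grip_force: 25.0
```

```bash
python3 -c "
from h import *
vision.get_image('scene');plan((.495,.283,.06,90))
"
```

```text
t 17.83 p [0.4903 0.2846 0.1911] F [-0.68  5.17 -4.66] grip 0.459 25.0 tilt [-0.004  0.003 -1.   ] yaw 90.6
  t [ -5.3  -2.1 131.1] w [ 0.003 -0.004  0.011] | row: [-1.1 -0.4 26.2] [ 0.0006 -0.0009  0.0022]
```

>>> jog_arm(
  increments=[
    {"tx": -3, "ty": 0, "tz": 25, "wx": 0, "wy": 0, "wz": 0.005, "gripper": 0.3},
    {"tx": -3, "ty": 0, "tz": 60, "wx": 0, "wy": 0, "wz": 0.01, "gripper": 0.3},
    {"tx": -3, "ty": 0, "tz": 92, "wx": 0, "wy": 0, "wz": 0.01, "gripper": 0.3},
    {"tx": -3, "ty": 0, "tz": 112, "wx": 0, "wy": 0, "wz": 0.01, "gripper": 0.3},
    {"tx": -3, "ty": 0, "tz": 122, "wx": 0, "wy": 0, "wz": 0.01, "gripper": 0.3},
  ],
)

```text
time: 18.25
position: [0.4944, 0.2741, 0.066]
tool_rot: [-0.01, -3.134, 0.008]
ft_force: [-0.2, 0.1, -3.9]
grip_width: 0.456
grip_force: 25.0
```

>>> jog_arm(
  increments=[
    {"tx": 0, "ty": 0, "tz": 3, "wx": 0, "wy": 0, "wz": 0, "gripper": 0.3},
    {"tx": 0, "ty": 0, "tz": 6, "wx": 0, "wy": 0, "wz": 0, "gripper": 0.3},
    {"tx": 0, "ty": 0, "tz": 9, "wx": 0, "wy": 0, "wz": 0, "gripper": 0.3},
    {"tx": 0, "ty": 0, "tz": 12, "wx": 0, "wy": 0, "wz": 0, "gripper": 0.3},
    {"tx": 0, "ty": 0, "tz": 14, "wx": 0, "wy": 0, "wz": 0, "gripper": 0.3},
  ],
)

```text
time: 18.67
position: [0.4986, 0.2772, 0.0586]
tool_rot: [0.009, 3.14, 0.002]
ft_force: [0.6, -0.3, -3.8]
grip_width: 0.456
grip_force: 25.0
```

>>> jog_arm(
  increments=[
    {"tx": 0, "ty": 0, "tz": 1, "wx": 0, "wy": 0, "wz": 0, "gripper": 0.3},
    {"tx": 0, "ty": 0, "tz": 2, "wx": 0, "wy": 0, "wz": 0, "gripper": 0.3},
    {"tx": 0, "ty": 0, "tz": 3, "wx": 0, "wy": 0, "wz": 0, "gripper": 0.3},
    {"tx": 0, "ty": 0, "tz": 3, "wx": 0, "wy": 0, "wz": 0, "gripper": 0.3},
    {"tx": 0, "ty": 0, "tz": 3, "wx": 0, "wy": 0, "wz": 0, "gripper": 0.3},
  ],
)

```text
time: 19.08
position: [0.4978, 0.2768, 0.0547]
tool_rot: [0.009, 3.141, 0.0]
ft_force: [-0.3, -0.6, -4.3]
grip_width: 0.458
grip_force: 25.0
```

>>> jog_arm(
  increments=[
    {"tx": 0, "ty": 0, "tz": 1.5, "wx": 0, "wy": 0, "wz": 0, "gripper": 0.3},
    {"tx": 0, "ty": 0, "tz": 3, "wx": 0, "wy": 0, "wz": 0, "gripper": 0.3},
    {"tx": 0, "ty": 0, "tz": 3.5, "wx": 0, "wy": 0, "wz": 0, "gripper": 0.3},
    {"tx": 0, "ty": 0, "tz": 4, "wx": 0, "wy": 0, "wz": 0, "gripper": 0.3},
    {"tx": 0, "ty": 0, "tz": 4, "wx": 0, "wy": 0, "wz": 0, "gripper": 0.3},
  ],
)

```text
time: 19.5
position: [0.4976, 0.2767, 0.0504]
tool_rot: [-0.009, -3.141, 0.0]
ft_force: [0.0, -0.5, -3.4]
grip_width: 0.459
grip_force: 25.0
```

>>> jog_arm(
  increments=[
    {"tx": 0, "ty": 0, "tz": 0.5, "wx": 0, "wy": 0, "wz": 0, "gripper": 0.3},
    {"tx": 0, "ty": 0, "tz": 1, "wx": 0, "wy": 0, "wz": 0, "gripper": 0.3},
    {"tx": 0, "ty": 0, "tz": 1.5, "wx": 0, "wy": 0, "wz": 0, "gripper": 0.3},
    {"tx": 0, "ty": 0, "tz": 2, "wx": 0, "wy": 0, "wz": 0, "gripper": 0.3},
    {"tx": 0, "ty": 0, "tz": 2, "wx": 0, "wy": 0, "wz": 0, "gripper": 0.3},
  ],
)

```text
time: 19.92
position: [0.4978, 0.2768, 0.0494]
tool_rot: [0.009, 3.141, 0.0]
ft_force: [-2.7, -2.1, 3.8]
grip_width: 0.456
grip_force: 25.0
```

The caster is seated on the tray floor. I'll release it and rise.

>>> jog_arm(
  increments=[
    {"tx": 0, "ty": 0, "tz": -0.5, "wx": 0, "wy": 0, "wz": 0, "gripper": 0.47},
    {"tx": 0, "ty": 0, "tz": -0.5, "wx": 0, "wy": 0, "wz": 0, "gripper": 0.55},
    {"tx": 0, "ty": 0, "tz": -0.5, "wx": 0, "wy": 0, "wz": 0, "gripper": 0.65},
    {"tx": 0, "ty": 0, "tz": -0.5, "wx": 0, "wy": 0, "wz": 0, "gripper": 0.75},
    {"tx": 0, "ty": 0, "tz": -0.5, "wx": 0, "wy": 0, "wz": 0, "gripper": 0.8},
  ],
)

```text
time: 20.33
position: [0.498, 0.2769, 0.0492]
tool_rot: [0.009, 3.141, 0.001]
ft_force: [0.2, 0.8, 0.7]
grip_width: 0.692
grip_force: 0.0
```

>>> jog_arm(
  increments=[
    {"tx": 0, "ty": 0, "tz": -10, "wx": 0, "wy": 0, "wz": 0, "gripper": 0.85},
    {"tx": 0, "ty": 0, "tz": -35, "wx": 0, "wy": 0, "wz": 0, "gripper": 0.9},
    {"tx": 0, "ty": 0, "tz": -70, "wx": 0, "wy": 0, "wz": 0, "gripper": 0.9},
    {"tx": 0, "ty": 0, "tz": -105, "wx": 0, "wy": 0, "wz": 0, "gripper": 0.9},
    {"tx": 0, "ty": 0, "tz": -130, "wx": 0, "wy": 0, "wz": 0, "gripper": 0.9},
  ],
)

```text
time: 20.75
position: [0.4987, 0.2772, 0.1831]
tool_rot: [0.009, 3.138, 0.003]
ft_force: [1.7, 0.8, 0.4]
grip_width: 0.895
grip_force: 0.0
```

```bash
python3 -c "
from h import *
plan((.667,-.052,.17,112.5),step=.18)
"
```

```text
t 20.75 p [0.4987 0.2772 0.1831] F [1.68 0.76 0.4 ] grip 0.895 0.0 tilt [ 0.003  0.002 -1.   ] yaw 89.7
  t [ -56.7 -109.4    4.3] w [ 0.001  0.001 -0.133] | row: [-11.3 -21.9   0.9] [ 0.0001  0.0002 -0.0266]
  t [ -41.7 -116.     4.3] w [ 0.001  0.001 -0.133] | row: [ -8.3 -23.2   0.9] [ 0.0001  0.0002 -0.0266]
  t [ -26.  -120.5    4.3] w [ 0.001  0.001 -0.133] | row: [ -5.2 -24.1   0.9] [ 0.0001  0.0002 -0.0266]
```

>>> jog_arm(
  increments=[
    {"tx": -11, "ty": -22, "tz": 1, "wx": 0, "wy": 0, "wz": -0.027, "gripper": 0.9},
    {"tx": -22, "ty": -44, "tz": 2, "wx": 0, "wy": 0, "wz": -0.053, "gripper": 0.9},
    {"tx": -34, "ty": -66, "tz": 3, "wx": 0, "wy": 0, "wz": -0.08, "gripper": 0.9},
    {"tx": -45, "ty": -88, "tz": 4, "wx": 0, "wy": 0, "wz": -0.107, "gripper": 0.9},
    {"tx": -57, "ty": -109, "tz": 4, "wx": 0, "wy": 0, "wz": -0.133, "gripper": 0.9},
  ],
)

```text
time: 21.17
position: [0.5546, 0.1662, 0.1759]
tool_rot: [-0.202, 3.134, 0.0]
ft_force: [0.9, 0.6, 0.0]
grip_width: 0.901
grip_force: 0.0
```

>>> jog_arm(
  increments=[
    {"tx": -8, "ty": -23, "tz": 1, "wx": 0, "wy": 0, "wz": -0.027, "gripper": 0.9},
    {"tx": -17, "ty": -46, "tz": 2, "wx": 0, "wy": 0, "wz": -0.053, "gripper": 0.9},
    {"tx": -25, "ty": -70, "tz": 3, "wx": 0, "wy": 0, "wz": -0.08, "gripper": 0.9},
    {"tx": -33, "ty": -93, "tz": 4, "wx": 0, "wy": 0, "wz": -0.107, "gripper": 0.9},
    {"tx": -42, "ty": -116, "tz": 4, "wx": 0, "wy": 0, "wz": -0.133, "gripper": 0.9},
  ],
)

```text
time: 21.58
position: [0.6109, 0.0565, 0.1718]
tool_rot: [-0.41, 3.114, 0.0]
ft_force: [-0.1, 0.3, -0.7]
grip_width: 0.903
grip_force: 0.0
```

>>> jog_arm(
  increments=[
    {"tx": -7, "ty": -30, "tz": 1, "wx": 0, "wy": 0, "wz": -0.027, "gripper": 0.9},
    {"tx": -14, "ty": -65, "tz": 2, "wx": 0, "wy": 0, "wz": -0.053, "gripper": 0.9},
    {"tx": -20, "ty": -95, "tz": 3, "wx": 0, "wy": 0, "wz": -0.08, "gripper": 0.9},
    {"tx": -25, "ty": -115, "tz": 4, "wx": 0, "wy": 0, "wz": -0.12, "gripper": 0.9},
    {"tx": -26, "ty": -120, "tz": 4, "wx": 0, "wy": 0, "wz": -0.133, "gripper": 0.9},
  ],
)

```text
time: 22.0
position: [0.6674, -0.0574, 0.1675]
tool_rot: [-0.607, 3.082, -0.005]
ft_force: [-0.5, -0.8, -0.8]
grip_width: 0.901
grip_force: 0.0
```

```bash
python3 -c "
from h import *
for n in ('wrist',):
    im=vision.get_image(n)
    print(n,[(np.round(d['bbox']).tolist(),onz(im,((d['bbox'][0]+d['bbox'][2])/2,(d['bbox'][1]+d['bbox'][3])/2),.065).round(3),round(d['conf'],2)) for d in vision.spot_in(n,'wheel_a')])
    k=1; q=proj(im,[treadpt(k,t,b) for t in np.linspace(0,6.28,40) for b in(-.013,.013)]); print(k,q.min(0).round(),q.max(0).round())
plan((.667,-.052,.043,112.5))
"
```

```text
wrist [([333.0, 2.0, 382.0, 62.0], array([ 0.523, -0.09 ]), 0.77), ([306.0, 191.0, 348.0, 283.0], array([ 0.669, -0.052]), 0.74)]
1 [310. 187.] [347. 281.]
t 22.1 p [ 0.6666 -0.053   0.1674] F [ 0.27  0.21 -0.52] grip 0.9 0.0 tilt [ 0. -0. -1.] yaw 112.4
  t [ -0.7   0.8 124.4] w [-0.    -0.    -0.002] | row: [-0.1  0.2 24.9] [-0.     -0.     -0.0005]
```

>>> jog_arm(
  increments=[
    {"tx": -2, "ty": 1, "tz": 25, "wx": 0, "wy": 0, "wz": 0, "gripper": 0.9},
    {"tx": -2, "ty": 1, "tz": 60, "wx": 0, "wy": 0, "wz": 0, "gripper": 0.9},
    {"tx": -2, "ty": 1, "tz": 95, "wx": 0, "wy": 0, "wz": 0, "gripper": 0.8},
    {"tx": -2, "ty": 1, "tz": 116, "wx": 0, "wy": 0, "wz": 0, "gripper": 0.7},
    {"tx": -2, "ty": 1, "tz": 124, "wx": 0, "wy": 0, "wz": 0, "gripper": 0.6},
  ],
)

```text
time: 22.52
position: [0.6646, -0.0463, 0.039]
tool_rot: [0.616, -3.074, -0.005]
ft_force: [-0.6, 0.1, 0.1]
grip_width: 0.752
grip_force: 0.0
```

>>> jog_arm(
  increments=[
    {"tx": 0, "ty": 0, "tz": 0, "wx": 0, "wy": 0, "wz": 0, "gripper": 0.55},
    {"tx": 0, "ty": 0, "tz": 0, "wx": 0, "wy": 0, "wz": 0, "gripper": 0.5},
    {"tx": 0, "ty": 0, "tz": 0, "wx": 0, "wy": 0, "wz": 0, "gripper": 0.45},
    {"tx": 0, "ty": 0, "tz": 0, "wx": 0, "wy": 0, "wz": 0, "gripper": 0.4},
    {"tx": 0, "ty": 0, "tz": 0, "wx": 0, "wy": 0, "wz": 0, "gripper": 0.3},
  ],
)

```text
time: 22.93
position: [0.67, -0.0505, 0.0457]
tool_rot: [-0.612, 3.077, -0.002]
ft_force: [0.1, -1.9, 4.2]
grip_width: 0.459
grip_force: 25.0
```

>>> jog_arm(
  increments=[
    {"tx": 0, "ty": 0, "tz": 0, "wx": 0, "wy": 0, "wz": 0, "gripper": 0.3},
    {"tx": 0, "ty": 0, "tz": 0, "wx": 0, "wy": 0, "wz": 0, "gripper": 0.3},
    {"tx": 0, "ty": 0, "tz": -3, "wx": 0, "wy": 0, "wz": 0, "gripper": 0.3},
    {"tx": 0, "ty": 0, "tz": -8, "wx": 0, "wy": 0, "wz": 0, "gripper": 0.3},
    {"tx": 0, "ty": 0, "tz": -15, "wx": 0, "wy": 0, "wz": 0, "gripper": 0.3},
  ],
)

```text
time: 23.35
position: [0.6661, -0.0494, 0.0566]
tool_rot: [0.613, -3.077, -0.002]
ft_force: [0.4, -0.3, -4.5]
grip_width: 0.456
grip_force: 25.0
```

>>> jog_arm(
  increments=[
    {"tx": 0, "ty": 0, "tz": -20, "wx": 0, "wy": 0, "wz": 0, "gripper": 0.3},
    {"tx": 0, "ty": 0, "tz": -50, "wx": 0, "wy": 0, "wz": 0, "gripper": 0.3},
    {"tx": 0, "ty": 0, "tz": -85, "wx": 0, "wy": 0, "wz": 0, "gripper": 0.3},
    {"tx": 0, "ty": 0, "tz": -115, "wx": 0, "wy": 0, "wz": 0, "gripper": 0.3},
    {"tx": 0, "ty": 0, "tz": -135, "wx": 0, "wy": 0, "wz": 0, "gripper": 0.3},
  ],
)

```text
time: 23.77
position: [0.6687, -0.0499, 0.1967]
tool_rot: [-0.613, 3.078, -0.001]
ft_force: [1.3, -0.0, -4.6]
grip_width: 0.456
grip_force: 25.0
```

```bash
python3 -c "
from h import *
vision.get_image('scene')
plan((.618,.278,.19,90),step=.17)
"
```

```text
t 23.82 p [ 0.6705 -0.05    0.2007] F [0.92 0.67 0.29] grip 0.462 25.0 tilt [ 0.009  0.    -1.   ] yaw 112.5
  t [-38.6 161.6   5.1] w [-0.001  0.004  0.197] | row: [-7.7 32.3  1. ] [-0.0002  0.0009  0.0393]
  t [ -6.3 166.    5.2] w [-0.001  0.004  0.197] | row: [-1.3 33.2  1. ] [-0.0002  0.0009  0.0393]
```

>>> jog_arm(
  increments=[
    {"tx": -4, "ty": 15, "tz": 0, "wx": 0, "wy": 0, "wz": 0.03, "gripper": 0.3},
    {"tx": -11, "ty": 45, "tz": 0, "wx": 0, "wy": 0, "wz": 0.07, "gripper": 0.3},
    {"tx": -20, "ty": 85, "tz": 0, "wx": 0, "wy": 0, "wz": 0.11, "gripper": 0.3},
    {"tx": -30, "ty": 125, "tz": 0, "wx": 0, "wy": 0, "wz": 0.15, "gripper": 0.3},
    {"tx": -38, "ty": 162, "tz": 0, "wx": 0, "wy": 0, "wz": 0.197, "gripper": 0.3},
  ],
)

```text
time: 24.23
position: [0.6394, 0.1168, 0.1915]
tool_rot: [0.305, -3.124, -0.002]
ft_force: [0.2, 1.3, -4.3]
grip_width: 0.458
grip_force: 25.0
```

>>> jog_arm(
  increments=[
    {"tx": -2, "ty": 38, "tz": 0, "wx": 0, "wy": 0, "wz": 0.04, "gripper": 0.3},
    {"tx": -3, "ty": 78, "tz": 0, "wx": 0, "wy": 0, "wz": 0.08, "gripper": 0.3},
    {"tx": -5, "ty": 115, "tz": 0, "wx": 0, "wy": 0, "wz": 0.12, "gripper": 0.3},
    {"tx": -6, "ty": 145, "tz": 0, "wx": 0, "wy": 0, "wz": 0.16, "gripper": 0.3},
    {"tx": -6, "ty": 163, "tz": 0, "wx": 0, "wy": 0, "wz": 0.197, "gripper": 0.3},
  ],
)

```text
time: 24.65
position: [0.612, 0.2814, 0.1911]
tool_rot: [0.005, -3.138, -0.003]
ft_force: [0.1, 1.5, -4.6]
grip_width: 0.457
grip_force: 25.0
```

```bash
python3 -c "
from h import *
vision.get_image('scene');vision.get_image('scene');plan((.618,.278,.062,90))
"
```

```text
t 24.75 p [0.6115 0.2822 0.1909] F [-0.72  0.52 -6.14] grip 0.456 25.0 tilt [-0.004  0.003 -1.   ] yaw 90.4
  t [ -7.1  -4.6 128.8] w [ 0.003 -0.004  0.007] | row: [-1.4 -0.9 25.8] [ 0.0005 -0.0009  0.0015]
```

>>> jog_arm(
  increments=[
    {"tx": -3, "ty": 0, "tz": 25, "wx": 0, "wy": 0, "wz": 0.005, "gripper": 0.3},
    {"tx": -3, "ty": 0, "tz": 60, "wx": 0, "wy": 0, "wz": 0.007, "gripper": 0.3},
    {"tx": -3, "ty": 0, "tz": 92, "wx": 0, "wy": 0, "wz": 0.007, "gripper": 0.3},
    {"tx": -3, "ty": 0, "tz": 114, "wx": 0, "wy": 0, "wz": 0.007, "gripper": 0.3},
    {"tx": -3, "ty": 0, "tz": 126, "wx": 0, "wy": 0, "wz": 0.007, "gripper": 0.3},
  ],
)

```text
time: 25.17
position: [0.6151, 0.2727, 0.0617]
tool_rot: [-0.013, -3.134, 0.007]
ft_force: [-0.0, -0.6, -4.0]
grip_width: 0.457
grip_force: 25.0
```

>>> jog_arm(
  increments=[
    {"tx": 0, "ty": 0, "tz": 2, "wx": 0, "wy": 0, "wz": 0, "gripper": 0.3},
    {"tx": 0, "ty": 0, "tz": 4, "wx": 0, "wy": 0, "wz": 0, "gripper": 0.3},
    {"tx": 0, "ty": 0, "tz": 6, "wx": 0, "wy": 0, "wz": 0, "gripper": 0.3},
    {"tx": 0, "ty": 0, "tz": 8, "wx": 0, "wy": 0, "wz": 0, "gripper": 0.3},
    {"tx": 0, "ty": 0, "tz": 10, "wx": 0, "wy": 0, "wz": 0, "gripper": 0.3},
  ],
)

```text
time: 25.58
position: [0.6193, 0.2758, 0.0588]
tool_rot: [0.012, 3.139, 0.002]
ft_force: [1.1, -0.6, -4.5]
grip_width: 0.459
grip_force: 25.0
```

>>> jog_arm(
  increments=[
    {"tx": 0, "ty": 0, "tz": 0.5, "wx": 0, "wy": 0, "wz": 0, "gripper": 0.3},
    {"tx": 0, "ty": 0, "tz": 1, "wx": 0, "wy": 0, "wz": 0, "gripper": 0.3},
    {"tx": 0, "ty": 0, "tz": 1.5, "wx": 0, "wy": 0, "wz": 0, "gripper": 0.3},
    {"tx": 0, "ty": 0, "tz": 2, "wx": 0, "wy": 0, "wz": 0, "gripper": 0.3},
    {"tx": 0, "ty": 0, "tz": 2, "wx": 0, "wy": 0, "wz": 0, "gripper": 0.3},
  ],
)

```text
time: 26.0
position: [0.6181, 0.2754, 0.0551]
tool_rot: [0.012, 3.142, 0.0]
ft_force: [-0.3, 0.4, -5.8]
grip_width: 0.46
grip_force: 25.0
```

>>> jog_arm(
  increments=[
    {"tx": 0, "ty": 0, "tz": 1, "wx": 0, "wy": 0, "wz": 0, "gripper": 0.3},
    {"tx": 0, "ty": 0, "tz": 2, "wx": 0, "wy": 0, "wz": 0, "gripper": 0.3},
    {"tx": 0, "ty": 0, "tz": 3, "wx": 0, "wy": 0, "wz": 0, "gripper": 0.3},
    {"tx": 0, "ty": 0, "tz": 4, "wx": 0, "wy": 0, "wz": 0, "gripper": 0.3},
    {"tx": 0, "ty": 0, "tz": 4, "wx": 0, "wy": 0, "wz": 0, "gripper": 0.3},
  ],
)

```text
time: 26.42
position: [0.6181, 0.2754, 0.051]
tool_rot: [-0.012, -3.142, -0.0]
ft_force: [-0.7, 0.1, -4.2]
grip_width: 0.454
grip_force: 25.0
```

>>> jog_arm(
  increments=[
    {"tx": 0, "ty": 0, "tz": 0.5, "wx": 0, "wy": 0, "wz": 0, "gripper": 0.3},
    {"tx": 0, "ty": 0, "tz": 1, "wx": 0, "wy": 0, "wz": 0, "gripper": 0.3},
    {"tx": 0, "ty": 0, "tz": 1.5, "wx": 0, "wy": 0, "wz": 0, "gripper": 0.3},
    {"tx": 0, "ty": 0, "tz": 2, "wx": 0, "wy": 0, "wz": 0, "gripper": 0.3},
    {"tx": 0, "ty": 0, "tz": 2, "wx": 0, "wy": 0, "wz": 0, "gripper": 0.3},
  ],
)

```text
time: 26.83
position: [0.6181, 0.2754, 0.0508]
tool_rot: [0.012, 3.141, 0.001]
ft_force: [-5.0, -1.3, 6.4]
grip_width: 0.459
grip_force: 25.0
```

It's seated, with the floor now pushing up. Release and rise.

>>> jog_arm(
  increments=[
    {"tx": 0, "ty": 0, "tz": -1, "wx": 0, "wy": 0, "wz": 0, "gripper": 0.47},
    {"tx": 0, "ty": 0, "tz": -1, "wx": 0, "wy": 0, "wz": 0, "gripper": 0.55},
    {"tx": 0, "ty": 0, "tz": -1, "wx": 0, "wy": 0, "wz": 0, "gripper": 0.65},
    {"tx": 0, "ty": 0, "tz": -1, "wx": 0, "wy": 0, "wz": 0, "gripper": 0.75},
    {"tx": 0, "ty": 0, "tz": -1, "wx": 0, "wy": 0, "wz": 0, "gripper": 0.8},
  ],
)

```text
time: 27.25
position: [0.6184, 0.2754, 0.0501]
tool_rot: [0.012, 3.141, 0.0]
ft_force: [0.3, -0.4, -0.2]
grip_width: 0.685
grip_force: 0.0
```

>>> jog_arm(
  increments=[
    {"tx": 0, "ty": 0, "tz": -10, "wx": 0, "wy": 0, "wz": 0, "gripper": 0.85},
    {"tx": 0, "ty": 0, "tz": -35, "wx": 0, "wy": 0, "wz": 0, "gripper": 0.9},
    {"tx": 0, "ty": 0, "tz": -75, "wx": 0, "wy": 0, "wz": 0, "gripper": 0.9},
    {"tx": 0, "ty": 0, "tz": -115, "wx": 0, "wy": 0, "wz": 0, "gripper": 0.9},
    {"tx": 0, "ty": 0, "tz": -150, "wx": 0, "wy": 0, "wz": 0, "gripper": 0.9},
  ],
)

```text
time: 27.67
position: [0.6184, 0.2754, 0.2034]
tool_rot: [0.012, 3.14, 0.001]
ft_force: [1.2, 0.2, 0.3]
grip_width: 0.891
grip_force: 0.0
```

```bash
python3 -c "
from h import *
for i in range(4): vision.get_image('side')
im=vision.get_image('side'); cv2.imwrite('pics/final.png',im['color'])
print([(np.round(d['bbox']).tolist(),onz(im,((d['bbox'][0]+d['bbox'][2])/2,(d['bbox'][1]+d['bbox'][3])/2),.065).round(3),round(d['conf'],2)) for d in vision.spot_in('side','wheel_a')])
plan()
"
```

```text
[([342.0, 353.0, 391.0, 398.0], array([ 0.48 , -0.256]), 0.84), ([257.0, 176.0, 292.0, 206.0], array([0.619, 0.285]), 0.78), ([309.0, 285.0, 344.0, 327.0], array([ 0.511, -0.1  ]), 0.64)]
t 27.97 p [0.6174 0.2751 0.199 ] F [-0.21 -0.24 -0.34] grip 0.905 0.0 tilt [-0.002 -0.001 -1.   ] yaw 89.6
```

View pics/final.png

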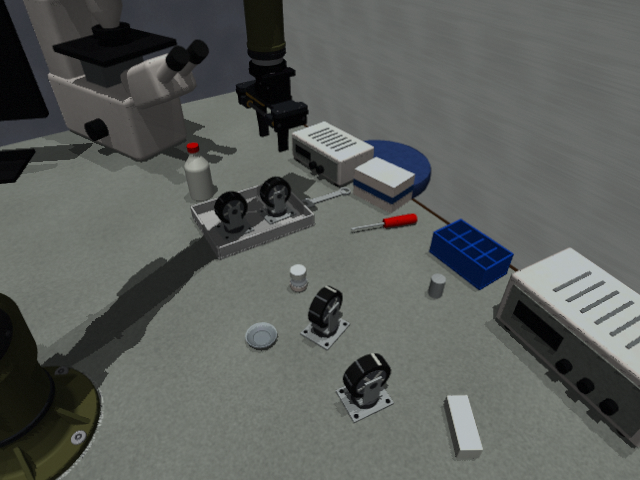

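The final view shows the two binding casters standing wheel-up in the tray at (232,212) and (276,198). The good ones are in place at (325,315) and (366,385), and the rest of the bench is undisturbed.

```bash
python3 -c "
from h import *
print(ctrl.close_job())"
```

```text
the job is handed in; nothing more can be done
None
```

All four wheels were spun: the two that bind now stand wheel-up in the reject tray, the two that coast stand where they were, and the job was handed in at about 28 s.

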